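# Count out an order of contact-lens cases with a tipping tray

## Robot

A 6-joint arm with a two-finger parallel gripper is mounted at the origin on a cart in front of the work surface, level with it; the furniture and walls round the work are solid. World frame = base frame: x ahead of the robot, y to its left, z up, the work surface at z = 0. Lengths are in m, angles in degrees, forces in N, time in s.
With the tool pointing down it reaches from about 0.35 to 0.875 m from the base axis. Payload 4.2 kg.
Tool frame: the origin (TCP) lies at the very end of the fingers, on their centre line; the grasp point (between the pads) lies 19 mm behind it; z points along the fingers, x is the direction in which the jaws open and shut, and the axes are right-handed (so a half turn about z gives the same grasp; the last joint's range is limited). The gripper opens to 87 mm and grips with 3 to 60 N. Pads are 19 mm wide; open, the fingers measure 117 mm over their backs; the gripper's body (75 mm by 190 mm) begins 51 mm behind the grasp point.
Start: joints at [82.999, 22.042, 0.453, 0, -68.411, -14.817], TCP at [0.232, 0.58, 0.223] pointing down, gripper open.
Joint ranges: [-179.83, 179.83], [-69.29, 118.12], [-61.27, 80.66], [-181.25, 117.63], [-171.15, -9.14], [-177.46, 177.46]. Speed limits (degrees/s): [159.86, 159.86, 180, 180, 180, 180].

## Interface

Orientations are given as a 3x3 rotation matrix whose columns are the frame's x, y, z axes.
In Python, from station import r gives the robot as it stands.
- The arm moves only by the shell command python3 -m jog 'ROWS' [OPENING]. ROWS is JSON, a list of rows, each a list of 2 entries, a list of its own where there are three numbers: the shift along the tool's x, y, z in m, then the turn, a rotation vector about the tool's x, y, z in units of 5 degrees (1.0 is 5 degrees). A call has exactly 10 rows; each row is the pose to reach, as a shift and turn from the pose commanded when the call began, along the tool's axes at that moment; what a row does not reach only later rows make up. A row lasts 1/12 s, in which the tool goes at most 41.7 mm and 7.16 degrees, less where a joint would pass 70% of its speed; a pose out of reach is approached as far as the arm can. A call with a gripper value outside its range is refused whole. OPENING is the finger opening in m, from 0 to 0.087, set as the call begins (- or left out, the last holds). The fingers move at their own pace and stop on an object; the grip force is fixed at half the most. Time passes only in rows, so rows that repeat a pose let the fingers close, or fill a call up. It gives the time, the measured TCP pose, the force and the opening at its end, in the units of the state.
- r.sense(): the state, without advancing time (a new reading comes with each control period).
- r.capture(name): name is "scene" or "side" or "wrist"; returns (picture, depth): 400x640x3 uint8, blue, green, red; 400x640 float32, m along the optical axis (not along the pixel's ray), 0 where there is no reading.
- r.calibration(name): a dict with "fx", "fy", "cx", "cy" (pixels), "R" (3x3) and "t" (3): a world point X has camera coordinates R X + t; the wrist camera has in their place "tool_from_camera" (4x4, takes a point from camera to tool coordinates, whose origin is the TCP and whose axes are the tool frame's). Camera axes: x right, y down, z forward; pixel columns grow to the right and rows downward; lengths in m; the calibration is good to about 2 mm. A picture is of the moment at which its call begins: read the wrist's pose just before it. calibration takes no time and is no camera call.
- r.finish_job(): hands the job in, once; it reports no verdict.
Trained networks look in the newest picture that a camera, given by its name, has taken for a name from the list of things; names that differ only in an ending like _2 or _b are one class to them, and where a whole thing is asked for, a point or a joint stands for the part that bears it (a point fixed in the world has none). Each returns a list of dicts, best first, with "confidence" (0 to 1); they miss things now and then, are a little off and sometimes report something else, mostly with a low value. They report only what shows in the picture. A call takes as long as a camera call. They do not tell look-alikes from the thing itself.
- r.cut_out(query, camera): "region" (400x640 bool, what is visible of it) and "uv" ([column, row] in pixels, amid what is visible of it).
The state is a dict: "time_s": time; "joints": joint angles; "joint_velocities": joint speeds; "effort": joint torques, N m; "tcp_pos": TCP position; "ee_rot": TCP orientation; "wrist_force": force on the tool from outside, world axes, zero at the start; "moment": the same for the moment, N m; "gripper_width": opening from 0.0 (shut) to 1.0 (fully open).
Only numpy, scipy, OpenCV 4.12 (cv2) and the standard library are available. Lean on these libraries where they do the work, as an engineer would, in place of code of your own. Each camera call takes 0.05 s, during which the arm holds its last target.

## Task

Take the red-capped return off the front row of the tipping tray and lay it on the dark red mat, and set every blue-capped lens case from the desk on the front row, ahead of the tray's raised lip. Once they are all there, raise the tray by its handle just far enough that the front row slides off into the packing box while the green-capped row stays behind the lip; then lower the tray level again and close the lid of the box. Leave the other things where they are.

Things in the scene. Friction and masses are not known exactly. Their poses are not given: they have to be found in the camera images.
- station: plywood packing board 320 x 252 x 12 mm carrying the tipping tray and packing box; fixed. Origin on the desk under the tray's hinge line. x points from the box toward the tray's handle, y along the tray's rows, z up. Board from x = -125 to +195 mm. Two hinge posts, 94 mm high, at x = 0, y = +-120 mm
- tray (a joint): hinge of the aluminium tipping tray, rad: 0 = level, grows as the handle end is raised, stop at 1.0. Hinge line: along the station's y at station x = 0, z = 85 mm. Falls back level by its own weight (about 0.6 N m). Polished floor (friction 0.34 to 0.51): the front row starts to slide at 0.33 to 0.47 rad, the back row comes over the lip from 0.65 to 0.80 rad on
- tray_floor (a point): point on the tray floor's upper face above the hinge line, midway along the rows, 88 mm above the desk when level; turns with the tray. x up the tray toward the handle, y along the rows, z out of the floor. Flat floor from x = -14 (open front edge, over the box) to 120 mm, y = -110 to 110 mm; side and rear walls stand 15 to 17 mm above it
- tray_lip (a point): middle of the blue raised lip's foot, an upright strip 11.5 mm high along y, 120 mm from the hinge line. Front row = the flat floor ahead of it (toward the box), three places at y = -72, 0, +72 mm, a case's length along y, best set 55 mm ahead of the lip for finger room; back row = trough behind it, to x = 165 mm, its floor sloping down 0.33 rad to the rear
- tray_handle (a point): middle of the tray's handle, a black bar 12 mm thick and 116 mm long along y, at x = 210, z = 47 mm in the tray_floor frame (135 mm above the desk when level); turns with the tray. 40 mm clear of the rear wall; free space below it
- packing_box: grey open box in front of the tray, fixed to the board: outside 110 x 228 mm, 55 mm high, walls and floor 4 mm. Origin: centre of its underside, 12 mm above the desk, at station x = -65 mm. Its x points away from the tray (opposite to the station's x), its y along the rows; rim 67 mm above the desk
- lid (a joint): hinge of the box's white lid, rad: 0 = closed flat on the rim, about 1.6 to 1.8 = standing open on the side away from the tray. The hinge is stiff (0.12 N m): it stays where it is left
- lid_hinge (a point): middle of the lid's hinge line, on the box's rim on the side away from the tray: at x = 55, y = 0, z = 55.5 mm in the packing_box frame, running along y. The lid is 110 mm from hinge to free edge, 228 mm long, 8 mm thick; a black knob, 35 mm high, sits on its outer face 80 mm from the hinge, midway along y
- returns_mat: dark red felt mat, 140 (x) x 110 (y) x 3 mm, lying fixed on the left desk. Origin: centre of its underside
- red_case: twin contact-lens case: white slab 66 (x) x 32 (y) x 13 mm with two red round caps, 6 mm high, 28 mm across, 16.5 mm either side of the middle (19 mm high in all, 35 to 70 g). Origin: centre of its underside; z up. Grip it across the 32 mm, at the slab, mid-length. A return that stands in the front row at the start
- blue_1: twin contact-lens case: white slab 66 (x) x 32 (y) x 13 mm with two blue round caps, 6 mm high, 28 mm across, 16.5 mm either side of the middle (19 mm high in all, 35 to 70 g). Origin: centre of its underside; z up. Grip it across the 32 mm, at the slab, mid-length. Lies on the left desk at the start; may be absent
- blue_2: twin contact-lens case: white slab 66 (x) x 32 (y) x 13 mm with two blue round caps, 6 mm high, 28 mm across, 16.5 mm either side of the middle (19 mm high in all, 35 to 70 g). Origin: centre of its underside; z up. Grip it across the 32 mm, at the slab, mid-length. Lies on the left desk at the start; may be absent
- blue_3: twin contact-lens case: white slab 66 (x) x 32 (y) x 13 mm with two blue round caps, 6 mm high, 28 mm across, 16.5 mm either side of the middle (19 mm high in all, 35 to 70 g). Origin: centre of its underside; z up. Grip it across the 32 mm, at the slab, mid-length. Lies on the left desk at the start; may be absent
- green_1: twin contact-lens case: white slab 66 (x) x 32 (y) x 13 mm with two green round caps, 6 mm high, 28 mm across, 16.5 mm either side of the middle (19 mm high in all, 35 to 70 g). Origin: centre of its underside; z up. Grip it across the 32 mm, at the slab, mid-length. Stands in the back row, leaning back, length along the row
- green_2: twin contact-lens case: white slab 66 (x) x 32 (y) x 13 mm with two green round caps, 6 mm high, 28 mm across, 16.5 mm either side of the middle (19 mm high in all, 35 to 70 g). Origin: centre of its underside; z up. Grip it across the 32 mm, at the slab, mid-length. Stands in the back row, leaning back, length along the row
- green_3: twin contact-lens case: white slab 66 (x) x 32 (y) x 13 mm with two green round caps, 6 mm high, 28 mm across, 16.5 mm either side of the middle (19 mm high in all, 35 to 70 g). Origin: centre of its underside; z up. Grip it across the 32 mm, at the slab, mid-length. Stands in the back row, leaning back, length along the row
- glasses_case: black spectacle case 163 x 112 x 37 mm, bystander on the right desk. Origin: centre of its underside
- loupe: black watchmaker's loupe, 35 mm across, 37 mm high, bystander on the right desk. Origin: centre of its underside
There are look-alikes about, which are no part of the job. Leave any orange look-alike of the red_case alone.

How it is judged (in metres and radians):
On the way, in this order (a step that is already met when the one before it is completed fails the run):
1. the red case lies on the mat and every blue case stands released on the level tray's front row (x of blue_1 in the frame of tray_floor between -0.014 and 0.115 m and y of blue_1 in the frame of tray_floor between -0.112 and 0.112 m and z of blue_1 in the frame of tray_floor between -0.006 and 0.025 m and linear speed of each of blue_1, blue_2, blue_3 below 0.05 m/s and contact force between the fingers and blue_1 below 0.3 N and x of blue_2 in the frame of tray_floor between -0.014 and 0.115 m and y of blue_2 in the frame of tray_floor between -0.112 and 0.112 m and z of blue_2 in the frame of tray_floor between -0.006 and 0.025 m and contact force between the fingers and blue_2 below 0.3 N and x of blue_3 in the frame of tray_floor between -0.014 and 0.115 m and y of blue_3 in the frame of tray_floor between -0.112 and 0.112 m and z of blue_3 in the frame of tray_floor between -0.006 and 0.025 m and contact force between the fingers and blue_3 below 0.3 N and x of red_case in the frame of returns_mat between -0.07 and 0.07 m and y of red_case in the frame of returns_mat between -0.055 and 0.055 m and z of red_case in the frame of returns_mat between -0.003 and 0.014 m and x of green_1 in the frame of tray_floor between 0.12 and 0.166 m and y of green_1 in the frame of tray_floor between -0.112 and 0.112 m and z of green_1 in the frame of tray_floor between -0.006 and 0.025 m and x of green_2 in the frame of tray_floor between 0.12 and 0.166 m and y of green_2 in the frame of tray_floor between -0.112 and 0.112 m and z of green_2 in the frame of tray_floor between -0.006 and 0.025 m and x of green_3 in the frame of tray_floor between 0.12 and 0.166 m and y of green_3 in the frame of tray_floor between -0.112 and 0.112 m and z of green_3 in the frame of tray_floor between -0.006 and 0.025 m and value of joint tray below 0.08 rad), for 0.2 s.
2. with the tray still raised, every blue case has slid into the box and the green row is still behind the lip (x of blue_1 in the frame of packing_box between -0.056 and 0.056 m and y of blue_1 in the frame of packing_box between -0.115 and 0.115 m and z of blue_1 in the frame of packing_box between -0.005 and 0.056 m and x of blue_2 in the frame of packing_box between -0.056 and 0.056 m and y of blue_2 in the frame of packing_box between -0.115 and 0.115 m and z of blue_2 in the frame of packing_box between -0.005 and 0.056 m and x of blue_3 in the frame of packing_box between -0.056 and 0.056 m and y of blue_3 in the frame of packing_box between -0.115 and 0.115 m and z of blue_3 in the frame of packing_box between -0.005 and 0.056 m and x of green_1 in the frame of tray_floor between 0.12 and 0.166 m and y of green_1 in the frame of tray_floor between -0.112 and 0.112 m and z of green_1 in the frame of tray_floor between -0.006 and 0.025 m and x of green_2 in the frame of tray_floor between 0.12 and 0.166 m and y of green_2 in the frame of tray_floor between -0.112 and 0.112 m and z of green_2 in the frame of tray_floor between -0.006 and 0.025 m and x of green_3 in the frame of tray_floor between 0.12 and 0.166 m and y of green_3 in the frame of tray_floor between -0.112 and 0.112 m and z of green_3 in the frame of tray_floor between -0.006 and 0.025 m and value of joint tray above 0.15 rad), for 0.2 s.
At the end, for the whole second after the job is handed in: every blue case lies inside the packing box, the lid is closed (within 0.06 rad), the tray is level (within 0.05 rad) with all three green cases between lip and rear wall, the red case lies flat with its middle over the mat, all at rest (x of blue_1 in the frame of packing_box between -0.056 and 0.056 m and y of blue_1 in the frame of packing_box between -0.115 and 0.115 m and z of blue_1 in the frame of packing_box between -0.005 and 0.056 m and x of blue_2 in the frame of packing_box between -0.056 and 0.056 m and y of blue_2 in the frame of packing_box between -0.115 and 0.115 m and z of blue_2 in the frame of packing_box between -0.005 and 0.056 m and x of blue_3 in the frame of packing_box between -0.056 and 0.056 m and y of blue_3 in the frame of packing_box between -0.115 and 0.115 m and z of blue_3 in the frame of packing_box between -0.005 and 0.056 m and x of green_1 in the frame of tray_floor between 0.12 and 0.166 m and y of green_1 in the frame of tray_floor between -0.112 and 0.112 m and z of green_1 in the frame of tray_floor between -0.006 and 0.025 m and x of green_2 in the frame of tray_floor between 0.12 and 0.166 m and y of green_2 in the frame of tray_floor between -0.112 and 0.112 m and z of green_2 in the frame of tray_floor between -0.006 and 0.025 m and x of green_3 in the frame of tray_floor between 0.12 and 0.166 m and y of green_3 in the frame of tray_floor between -0.112 and 0.112 m and z of green_3 in the frame of tray_floor between -0.006 and 0.025 m and x of red_case in the frame of returns_mat between -0.07 and 0.07 m and y of red_case in the frame of returns_mat between -0.055 and 0.055 m and z of red_case in the frame of returns_mat between -0.003 and 0.014 m and linear speed of each of blue_1, blue_2, blue_3, red_case below 0.03 m/s and value of joint tray below 0.05 rad and value of joint lid below 0.06 rad); the robot touches nothing.
It fails at once if a green case came over the lip (x of green_1 in the frame of tray_floor below 0.1 m).
It fails at once if a green case came over the lip (x of green_2 in the frame of tray_floor below 0.1 m).
It fails at once if a green case came over the lip (x of green_3 in the frame of tray_floor below 0.1 m).
It fails at once if the red case got into the packing box (x of red_case in the frame of packing_box between -0.055 and 0.055 m and y of red_case in the frame of packing_box between -0.112 and 0.112 m and z of red_case in the frame of packing_box below 0.05 m).
It fails at once if the spectacle case or the loupe was pushed away (more than 5 cm) (distance of any of glasses_case, loupe from where it was at the start of the episode above 0.05 m).
Of blue_1, blue_2, blue_3 only 2 to 3 are there at a start; the rules pass over those that are not, and their reading is None.
At some moment in a run one of blue_1, blue_2, blue_3 may be knocked a few centimetres aside while the robot is not near it.
It also fails if it takes over 210 s, if anything falls off the work surface, if the arm or the gripper's body presses on something with over 40 N, if the wrist force passes 120 N, or if a joint passes its speed limit or range.

## Working session

There is one attempt and no reset: what is moved stays moved. The work goes in short steps, Python scripts to look and compute and a shell command to move; the robot and the scene stay as the last step left them, time stands still between calls to the robot, and variables do not carry over. Pictures are saved under pics/ and viewed, and the job is handed in when it is done.

```bash
ls; mkdir -p pics
cat > h.py <<'E'
import numpy as np, cv2
from station import r
def snap(c,n):
    s=r.sense(); p,d=r.capture(c); cv2.imwrite(f'pics/{n}.png',p); np.savez(f'pics/{n}.npz',p=p,d=d,pos=s['tcp_pos'],R=s['ee_rot']); return p,d,s
def toworld(c,u,v,z,s=None):
    k=r.calibration(c); u,v,z=map(np.asarray,(u,v,z))
    P=np.stack([(u-k['cx'])/k['fx']*z,(v-k['cy'])/k['fy']*z,z],-1)
    if c=='wrist':
        T=np.array(k['tool_from_camera']); P=P@T[:3,:3].T+T[:3,3]
        return P@np.array(s['ee_rot']).T+np.array(s['tcp_pos'])
    return (P-np.array(k['t']))@np.array(k['R'])
E
python3 - <<'E'
from h import *
for c in ['scene','side','wrist']:
    p,d,s=snap(c,c+'0'); k=r.calibration(c); print(c,{a:np.round(b,3).tolist() for a,b in k.items()})
print(s)
E
```

```text
pics
scene {'fx': 360.848, 'fy': 360.848, 'cx': 321.824, 'cy': 199.691, 'R': [[0.605, -0.796, 0.003], [-0.618, -0.472, -0.629], [0.502, 0.379, -0.777]], 't': [-0.485, 0.372, 1.343]}
side {'fx': 375.308, 'fy': 375.308, 'cx': 319.129, 'cy': 200.385, 'R': [[-0.996, -0.092, 0.006], [-0.073, 0.745, -0.663], [0.057, -0.661, -0.749]], 't': [0.58, 0.237, 1.406]}
wrist {'fx': 280.674, 'fy': 280.674, 'cx': 318.527, 'cy': 202.933, 'tool_from_camera': [[1.0, -0.001, 0.001, 0.0], [0.0, 0.962, 0.274, -0.074], [-0.001, -0.274, 0.962, -0.161], [0.0, 0.0, 0.0, 1.0]]}
{'time_s': 0.1, 'joints': array([ 8.29998298e+01,  2.20863114e+01,  3.89694066e-01, -2.45031488e-02,
       -6.84102898e+01, -1.48164143e+01]), 'joint_velocities': array([ 0.10870697, -0.03665982,  0.18490631,  0.01164382, -0.0547441 ,
        0.02761714]), 'effort': array([ 7.40517298e-04, -3.91689670e+01,  1.87937772e+01,  4.23186377e+00,
        1.34980169e-02, -7.32283115e-05]), 'tcp_pos': array([0.23206511, 0.57976366, 0.2215858 ]), 'ee_rot': array([[-3.71782412e-01, -9.28319692e-01, -6.22087980e-04],
       [-9.28317945e-01,  3.71782920e-01, -1.80347605e-03],
       [ 1.90548401e-03, -9.30052386e-05, -9.99998180e-01]]), 'wrist_force': array([ 0.10323282,  0.05705044, -0.12826133]), 'moment': array([0.05030738, 0.01476199, 0.02401026]), 'gripper_width': 1.0049476129337616}
```

View pics/scene0.png

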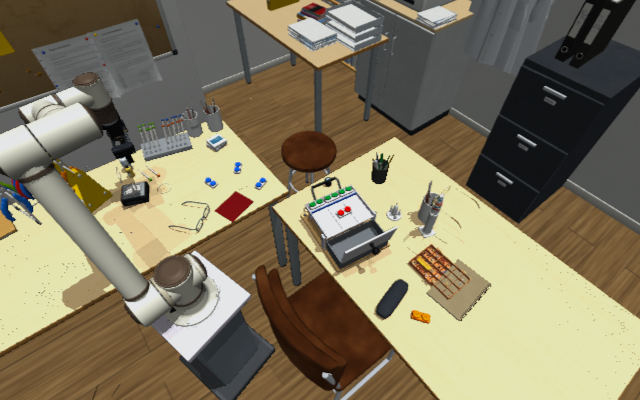

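View pics/side0.png

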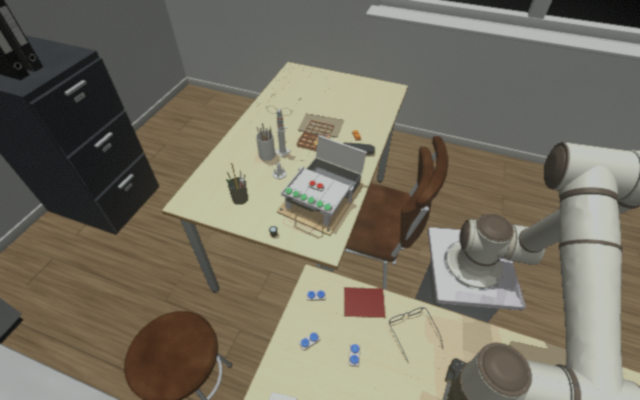

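View pics/wrist0.png

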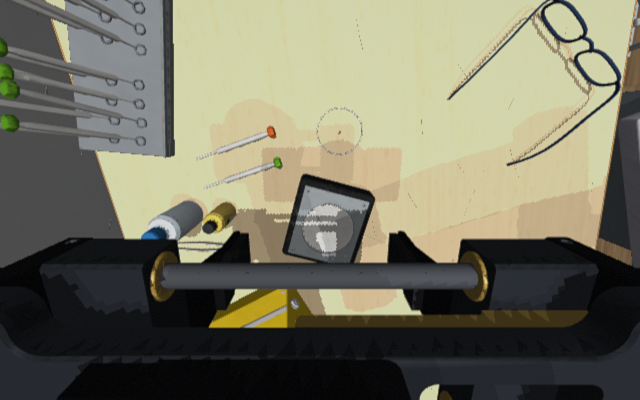

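Three blue cases are at scene (211,182), (237,168) and (260,183), and the mat is at (234,206). The red case is on the tray at (344,212), with a green row behind the lip. The lid is open. An orange look-alike is at (420,316).

Run:
```python
from h import *
from scipy import ndimage
for c in ['scene','side']:
    p,d,s=snap(c,c+'1')
    for q in ['blue_1','red_case','green_1','returns_mat','tray_handle','tray','packing_box','lid','station','loupe','glasses_case']:
        for o in r.cut_out(q,c)[:4]:
            m=o['region']&(d>0); v,u=np.nonzero(m)
            if len(v)<4: continue
            P=toworld(c,u,v,d[v,u]); 
            print(c,q,round(o['confidence'],2),np.round(o['uv']),len(v),np.round(np.median(P,0),3),np.round(P.min(0),3),np.round(P.max(0),3))
```

```text
scene blue_1 0.48 [256. 181.] 58 [0.567 0.184 0.018] [0.541 0.174 0.007] [0.596 0.203 0.027]
scene blue_1 0.4 [238. 167.] 36 [0.579 0.349 0.019] [0.556 0.325 0.011] [0.603 0.367 0.027]
scene red_case 0.71 [421. 314.] 137 [ 0.451 -0.707  0.019] [ 0.431 -0.737  0.005] [ 0.473 -0.674  0.028]
scene green_1 0.61 [345. 190.] 92 [ 0.699 -0.199  0.111] [ 0.671 -0.218  0.097] [ 0.726 -0.174  0.122]
scene green_1 0.6 [332. 198.] 94 [ 0.638 -0.171  0.112] [ 0.608 -0.193  0.101] [ 0.67  -0.147  0.123]
scene green_1 0.45 [316. 203.] 105 [ 0.57  -0.142  0.111] [ 0.541 -0.164  0.098] [ 0.604 -0.116  0.122]
scene returns_mat 0.78 [235. 207.] 573 [0.404 0.196 0.005] [ 0.335  0.138 -0.004] [0.481 0.255 0.016]
scene returns_mat 0.75 [373. 247.] 571 [ 0.517 -0.431  0.144] [ 0.42  -0.477  0.004] [ 0.631 -0.372  0.182]
scene returns_mat 0.44 [334. 215.] 2488 [ 0.58  -0.242  0.089] [ 0.418 -0.462 -0.005] [ 0.821 -0.005  0.146]
scene returns_mat 0.16 [238. 170.] 65 [0.577 0.347 0.019] [0.551 0.321 0.001] [0.606 0.372 0.028]
scene tray_handle 0.89 [333. 213.] 1693 [ 0.604 -0.24   0.09 ] [ 0.473 -0.354  0.001
[... 2561 characters left out ...]
tray 0.55 [365. 303.] 1223 [0.408 0.198 0.004] [ 0.336  0.135 -0.005] [0.48  0.254 0.01 ]
side tray 0.41 [316. 292.] 172 [0.576 0.195 0.018] [0.544 0.172 0.003] [0.608 0.211 0.027]
side packing_box 0.73 [339. 162.] 1982 [ 0.531 -0.414  0.085] [ 0.409 -0.682 -0.005] [ 0.669 -0.234  0.184]
side lid 0.91 [342. 155.] 1159 [ 0.528 -0.424  0.126] [ 0.405 -0.682 -0.003] [ 0.657 -0.368  0.184]
side station 0.56 [319. 200.] 2701 [ 0.606 -0.194  0.086] [ 0.425 -0.372  0.002] [ 0.77  -0.076  0.15 ]
side loupe 0.47 [274. 229.] 77 [ 0.768 -0.055  0.035] [ 0.753 -0.103 -0.001] [ 0.792 -0.043  0.044]
side glasses_case 0.48 [362. 149.] 186 [ 0.417 -0.587  0.036] [ 0.368 -0.619  0.009] [ 0.499 -0.397  0.184]
```

```bash
cat >> h.py <<'E'
from scipy.spatial.transform import Rotation as Ro
def go(pos,R=None):
    s=r.sense(); A=np.array(s['ee_rot']); 
    d=A.T@(np.array(pos)-s['tcp_pos']); w=np.zeros(3)
    if R is not None: w=Ro.from_matrix(A.T@R).as_rotvec(degrees=True)/5
    print('shift',np.round(d,4).tolist(),'turn',np.round(w,2).tolist(),'len',round(np.linalg.norm(d),3))
def down(deg): # tool down, tool x at heading deg
    a=np.radians(deg); x=np.array([np.cos(a),np.sin(a),0]); z=np.array([0,0,-1.]); return np.stack([x,np.cross(z,x),z],1)
E
python3 - <<'E'
from h import *
go([0.60,-0.22,0.36],down(246.4))
# caps
for c in ['scene','side']:
    D=np.load(f'pics/{c}1.npz'); p,d=D['p'],D['d']
    h=cv2.cvtColor(p,cv2.COLOR_BGR2HSV)
    for n,(a,b) in dict(blue=(100,125),green=(50,80),red=(0,5)).items():
        m=((h[...,0]>=a)&(h[...,0]<=b)&(h[...,1]>140)&(h[...,2]>90)).astype(np.uint8)
        N,l,st,ce=cv2.connectedComponentsWithStats(m)
        for i in range(1,N):
            if 12<st[i,4]<300:
                v,u=np.nonzero((l==i)&(d>0)); P=toworld(c,u,v,d[v,u])
                if P[:,0].mean()>.3 and P[:,0].mean()<.9 and P[:,2].mean()<.15 and len(v): print(c,n,np.round(ce[i]),st[i,4],np.round(P.mean(0),3))
E
```

```text
shift [0.6062, -0.6388, -0.1374] turn [-0.0, -0.0, 0.36] len 0.891
scene blue [216. 140.] 26 [0.636 0.555 0.035]
scene blue [237. 167.] 33 [0.578 0.346 0.02 ]
scene blue [210. 181.] 40 [0.434 0.377 0.02 ]
scene blue [260. 182.] 36 [0.572 0.188 0.021]
scene blue [334. 203.] 53 [ 0.635 -0.192  0.095]
scene green [348. 188.] 17 [ 0.719 -0.204  0.116]
scene green [341. 191.] 16 [ 0.688 -0.189  0.115]
scene green [334. 194.] 17 [ 0.656 -0.176  0.116]
scene green [328. 197.] 18 [ 0.626 -0.162  0.115]
scene green [319. 201.] 17 [ 0.59  -0.146  0.116]
scene green [312. 204.] 19 [ 0.56  -0.133  0.114]
scene red [347. 209.] 25 [ 0.631 -0.259  0.108]
scene red [340. 212.] 26 [ 0.601 -0.247  0.108]
side blue [311. 294.] 20 [0.593 0.192 0.02 ]
side blue [321. 294.] 17 [0.56  0.188 0.021]
```

```bash
python3 -m jog '[[[0.606,-0.639,-0.137],[0,0,0.4]],[[0.606,-0.639,-0.137],[0,0,0.4]],[[0.606,-0.639,-0.137],[0,0,0.4]],[[0.606,-0.639,-0.137],[0,0,0.4]],[[0.606,-0.639,-0.137],[0,0,0.4]],[[0.606,-0.639,-0.137],[0,0,0.4]],[[0.606,-0.639,-0.137],[0,0,0.4]],[[0.606,-0.639,-0.137],[0,0,0.4]],[[0.606,-0.639,-0.137],[0,0,0.4]],[[0.606,-0.639,-0.137],[0,0,0.4]]]'
python3 - <<'E'
from h import *
go([0.60,-0.22,0.36],down(245.9))
s=r.sense();print(s['joints'],s['tcp_pos'])
E
```

```text
time_s: 2.18
tcp_pos: [0.4046, 0.2042, 0.2874]
ee_rot: [[-0.403, -0.915, 0.001], [-0.915, 0.403, 0.001], [-0.001, -0.0, -1.0]]
wrist_force: [0.7, 0.9, 0.1]
gripper_width: 1.004
shift [0.3093, -0.3499, -0.0728] turn [-0.01, 0.01, 0.06] len 0.473
[ 4.74362471e+01  2.31815430e+00 -1.58046809e+01  5.47015631e-03
 -7.18103187e+01  1.87823797e+01] [0.40457385 0.2042415  0.28738731]
```

```bash
python3 -m jog '[[[0.31,-0.35,-0.073],[0,0,0]],[[0.31,-0.35,-0.073],[0,0,0]],[[0.31,-0.35,-0.073],[0,0,0]],[[0.31,-0.35,-0.073],[0,0,0]],[[0.31,-0.35,-0.073],[0,0,0]],[[0.31,-0.35,-0.073],[0,0,0]],[[0.31,-0.35,-0.073],[0,0,0]],[[0.31,-0.35,-0.073],[0,0,0]],[[0.31,-0.35,-0.073],[0,0,0]],[[0.31,-0.35,-0.073],[0,0,0]]]' 0.055
python3 - <<'E'
from h import *
p,d,s=snap('wrist','w1')
print(s['joints'],s['tcp_pos'])
E
```

```text
time_s: 3.02
tcp_pos: [0.5764, -0.1701, 0.3514]
ee_rot: [[-0.404, -0.915, 0.0], [-0.915, 0.404, -0.0], [-0.0, -0.0, -1.0]]
wrist_force: [0.7, 1.9, 0.2]
gripper_width: 0.633
[-1.02509896e+00  1.64270820e+01  1.03574455e+01  1.06558548e-03
 -8.39045090e+01  6.71962665e+01] [ 0.57637316 -0.17014444  0.35138209]
```

View pics/w1.png

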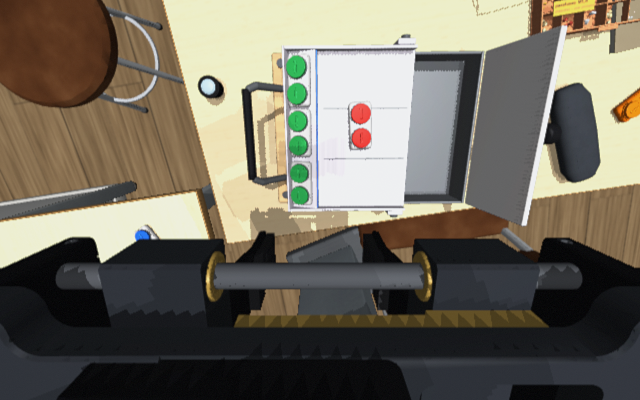

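The wrist view shows the red caps at (360,113) and (360,138), the lip at column 317, the front edge near column 408, the handle bar at column 250 and the lid on the right.

Run:
```python
from h import *
for i in range(3): p,d,s=snap('wrist','w2')
h=cv2.cvtColor(p,cv2.COLOR_BGR2HSV)
for n,(a,b) in dict(green=(50,80),red=(0,5)).items():
    m=((h[...,0]>=a)&(h[...,0]<=b)&(h[...,1]>140)&(h[...,2]>90)).astype(np.uint8)
    N,l,st,ce=cv2.connectedComponentsWithStats(m)
    for i in range(1,N):
        if 100<st[i,4]<1500:
            v,u=np.nonzero((l==i)&(d>0)); P=toworld('wrist',u,v,d[v,u],s); print(n,ce[i].round(),st[i,4],np.round(P.mean(0),4))
def pt(u,v): return np.round(toworld('wrist',u,v,d[v,u],s),4)
# handle: dark pixels with z .12-.15 
v,u=np.nonzero(d>0); P=toworld('wrist',u,v,d[v,u],s)
e=np.array([np.cos(np.radians(65.9)),np.sin(np.radians(65.9))]); f=np.array([-e[1],e[0]])
a=P[:,:2]@e; b=P[:,:2]@f; z=P[:,2]
print('red ref a,b', )
# profile along a at b around the tray middle
bm=np.array([0.640,-0.168])@f
for lo in [-.03,0.03]:
    k=abs(b-(bm+lo))<.01
    H=[]
    for a0 in np.arange(-.25,.25,.006):
        kk=k&(a>=a0)&(a<a0+.006)
        if kk.sum(): H.append((round(a0,3),round(float(np.median(z[kk])),3),round(float(z[kk].max()),3)))
    print(bm+lo,H)
k=(z>.12)&(z<.15)&(a>.155)&(a<.3)&(abs(b-bm)<.08)
print('handle',a[k].min(),a[k].max(),b[k].min(),b[k].max(),np.median(z[k]),k.sum())
```

```text
green [295.  66.] 331 [ 0.7204 -0.2019  0.1119]
green [296.  93.] 299 [ 0.6903 -0.1887  0.1119]
green [296. 121.] 280 [ 0.6581 -0.1748  0.1118]
green [297. 145.] 259 [ 0.6279 -0.1619  0.1119]
green [298. 173.] 238 [ 0.5917 -0.1461  0.112 ]
green [299. 195.] 220 [ 0.5616 -0.1332  0.112 ]
red [360. 113.] 297 [ 0.6319 -0.2586  0.1061]
red [361. 138.] 278 [ 0.601  -0.2472  0.1061]
red ref a,b
-0.6828133907732201 [(np.float64(-0.202), -0.001, -0.001), (np.float64(-0.196), -0.0, 0.001), (np.float64(-0.19), 0.174, 0.174), (np.float64(-0.184), 0.173, 0.176), (np.float64(-0.178), 0.155, 0.174), (np.float64(-0.172), 0.123, 0.142), (np.float64(-0.166), 0.091, 0.111), (np.float64(-0.16), 0.05, 0.077), (np.float64(-0.154), 0.015, 0.067), (np.float64(-0.148), 0.015, 0.017), (np.float64(-0.142), 0.015, 0.017), (np.float64(-0.136), 0.015, 0.019), (np.float64(-0.13), 0.015, 0.017), (np.float64(-0.124), 0.015, 0.017), (np.float64(-0.118), 0.015, 0.018), (np.float64(-0.112), 0.015, 0.017), (np.float64(-0.106), 0.015, 0.017), (np.float64(-0.1), 0.015, 0.018), (np.float64(-0.094), 0.015, 0.017), (np.floa
[... 3852 characters left out ...]
float64(0.146), 0.456, 0.463), (np.float64(0.152), 0.436, 0.46), (np.float64(0.158), 0.436, 0.45), (np.float64(0.164), 0.425, 0.444), (np.float64(0.17), 0.138, 0.141), (np.float64(0.176), -0.001, 0.134), (np.float64(0.182), -0.001, 0.001), (np.float64(0.188), -0.001, 0.001), (np.float64(0.194), -0.001, 0.0), (np.float64(0.206), -0.0, 0.0), (np.float64(0.212), -0.001, 0.001), (np.float64(0.218), -0.001, 0.001), (np.float64(0.224), -0.001, 0.0), (np.float64(0.23), -0.001, 0.001), (np.float64(0.236), -0.001, 0.001), (np.float64(0.242), -0.001, 0.0), (np.float64(0.248), -0.001, 0.001)]
handle 0.15504958091348955 0.17687923304530348 -0.7201156043899156 -0.5871190998144958 0.13868589826414734 1012
```

Run:
```python
from h import *
D=np.load('pics/w2.npz'); p,d=D['p'],D['d']; s=dict(tcp_pos=D['pos'],ee_rot=D['R'])
v,u=np.nonzero(d>0); P=toworld('wrist',u,v,d[v,u],s); z=P[:,2]
e=np.array([np.cos(np.radians(66)),np.sin(np.radians(66))]); f=np.array([-e[1],e[0]])
a=P[:,:2]@e; b=P[:,:2]@f
# handle bar
bm=np.array([0.641,-0.1675])@f; am=np.array([0.641,-0.1675])@e; print('green mid a',am,bm)
k=(z>.134)&(z<.145)&(a>am+.05)&(a<am+.1)&(abs(b-bm)<.05)
A=np.polyfit(b[k],a[k],1); print('handle',A,np.degrees(np.arctan(A[0])),np.polyval(A,bm),k.sum())
# lid surface plane top edge; box/tray floor front edge
k=(abs(z-.0875)<.003)&(abs(b-bm)<.1)&(a<am)
bins=np.arange(bm-.095,bm+.095,.005); E=[]
for x in bins:
    kk=k&(b>=x)&(b<x+.005)
    if kk.sum()>5: E.append((x+.0025,a[kk].min()))
E=np.array(E); A=np.polyfit(E[:,0],E[:,1],1); print('front',np.degrees(np.arctan(A[0])),np.polyval(A,bm))
# tray side walls: floor extents in b
k=(abs(z-.0875)<.003)&(a<am-.03)
bb=b[k&(abs(b-bm)<.15)]; print('floor b',bb.min()-bm,bb.max()-bm)
k=(z>.098)&(z<.109)&(a<am-.03)&(a>am-.13)&(abs(b-bm)>.1)&(abs(b-bm)<.14); print('walls', np.unique(np.round(b[k]-bm,3),return_counts=True))
k=(z>.12)&(z<.18)&(a<am-.2)&(a>am-.32)&(abs(b-bm)<.13); print('lid b',b[k].min()-bm,b[k].max()-bm)
```

```text
green mid a 0.10769932405645227 -0.6537110260641037
handle [-0.01011656  0.16202984] -0.5796164958777899 0.168643143974171 724
front -0.5110287872834757 -0.16533560476647047
floor b -0.13137467208448694 0.1272944435944413
walls (array([-0.115, -0.114, -0.113, -0.112, -0.111,  0.108,  0.109,  0.11 ,
        0.111,  0.112,  0.113]), array([55, 69, 52, 85, 47, 34, 65, 34, 32, 41,  1]))
lid b -0.11738772381490681 0.1099629718701518
```

```bash
cat >> h.py <<'E'
H=66.6; E_=np.array([np.cos(np.radians(H)),np.sin(np.radians(H))]); F_=np.array([-E_[1],E_[0]]); O_=np.array([0.5842,-0.3054])
def st(x,y): return O_+x*E_+y*F_
def inst(p): q=np.asarray(p)[...,:2]-O_; return np.stack([q@E_,q@F_],-1)
E
python3 - <<'E'
from h import *
go([0.6165,-0.2529,0.18],down(249.7))
E
```

```text
shift [0.0601, -0.0712, 0.1699] turn [0.02, -0.0, -0.73] len 0.194
```

```bash
python3 -m jog '[[[0.06,-0.071,0.12],[0,0,-0.73]],[[0.06,-0.071,0.12],[0,0,-0.73]],[[0.06,-0.071,0.12],[0,0,-0.73]],[[0.06,-0.071,0.12],[0,0,-0.73]],[[0.06,-0.071,0.12],[0,0,-0.73]],[[0.06,-0.071,0.17],[0,0,-0.73]],[[0.06,-0.071,0.17],[0,0,-0.73]],[[0.06,-0.071,0.17],[0,0,-0.73]],[[0.06,-0.071,0.17],[0,0,-0.73]],[[0.06,-0.071,0.17],[0,0,-0.73]]]'
python3 - <<'E'
from h import *
p,d,s=snap('wrist','w3')
go([0.6165,-0.2529,0.0915],down(249.7))
E
```

```text
time_s: 4.05
tcp_pos: [0.6181, -0.2512, 0.1841]
ee_rot: [[-0.343, -0.939, 0.005], [-0.939, 0.343, -0.002], [0.0, -0.005, -1.0]]
wrist_force: [-0.0, 1.1, -0.4]
gripper_width: 0.631
shift [0.0021, 0.0014, 0.0925] turn [-0.06, 0.0, 0.04] len 0.093
```

View pics/w3.png

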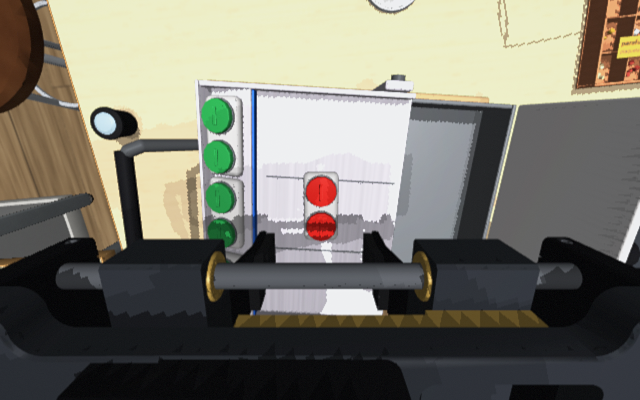

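The red case sits centred between the fingers: caps at (321,190) and (321,226), fingers at columns 262 and 375. I'm descending and closing.

```bash
python3 -m jog '[[[0.001,0.001,0.03],[0,0,0]],[[0.001,0.001,0.05],[0,0,0]],[[0.001,0.001,0.07],[0,0,0]],[[0.001,0.001,0.085],[0,0,0]],[[0.001,0.001,0.09],[0,0,0]],[[0.001,0.001,0.0915],[0,0,0]],[[0.001,0.001,0.0915],[0,0,0]],[[0.001,0.001,0.0915],[0,0,0]],[[0.001,0.001,0.0915],[0,0,0]],[[0.001,0.001,0.0915],[0,0,0]]]' && python3 -m jog '[[[0,0,0],[0,0,0]],[[0,0,0],[0,0,0]],[[0,0,0],[0,0,0]],[[0,0,0],[0,0,0]],[[0,0,0],[0,0,0]],[[0,0,0],[0,0,0]],[[0,0,0],[0,0,0]],[[0,0,0],[0,0,0]],[[0,0,-0.01],[0,0,0]],[[0,0,-0.02],[0,0,0]]]' 0
```

```text
time_s: 4.93
tcp_pos: [0.6161, -0.2523, 0.0907]
ee_rot: [[-0.345, -0.939, 0.002], [-0.939, 0.345, -0.0], [-0.0, -0.002, -1.0]]
wrist_force: [0.1, -0.0, 0.3]
gripper_width: 0.632
time_s: 5.77
tcp_pos: [0.615, -0.252, 0.1094]
ee_rot: [[-0.345, -0.939, -0.002], [-0.939, 0.345, 0.0], [0.0, 0.002, -1.0]]
wrist_force: [1.1, 0.2, -0.4]
gripper_width: 0.363
```

Run:
```python
from h import *
go([0.406,0.196,0.26]); go([0.406,0.196,0.26],down(246))
```

```text
shift [-0.3485, 0.3509, -0.1501] turn [0.0, 0.0, 0.0] len 0.517
shift [-0.3485, 0.3509, -0.1501] turn [0.02, -0.0, 0.77] len 0.517
```

```bash
python3 -m jog '[[[0,0,-0.04],[0,0,0]],[[0,0,-0.08],[0,0,0]],[[0,0,-0.12],[0,0,0]],[[-0.02,0.02,-0.15],[0,0,0]],[[-0.3485,0.351,-0.15],[0,0,0]],[[-0.3485,0.351,-0.15],[0,0,0]],[[-0.3485,0.351,-0.15],[0,0,0]],[[-0.3485,0.351,-0.15],[0,0,0]],[[-0.3485,0.351,-0.15],[0,0,0]],[[-0.3485,0.351,-0.15],[0,0,0]]]'
python3 - <<'E'
from h import *
go([0.406,0.196,0.12],down(245.9))
E
```

```text
time_s: 6.6
tcp_pos: [0.4967, 0.0014, 0.2609]
ee_rot: [[-0.345, -0.939, 0.002], [-0.939, 0.345, 0.001], [-0.001, -0.002, -1.0]]
wrist_force: [-0.0, 1.1, -1.3]
gripper_width: 0.363
shift [-0.1511, 0.1526, 0.1408] turn [-0.02, 0.02, 0.78] len 0.257
```

```bash
python3 -m jog '[[[-0.149,0.151,0.01],[0,0,0]],[[-0.149,0.151,0.03],[0,0,0]],[[-0.149,0.151,0.05],[0,0,0]],[[-0.149,0.151,0.07],[0,0,0]],[[-0.149,0.151,0.12],[0,0,0]],[[-0.149,0.151,0.14],[0,0,0]],[[-0.149,0.151,0.14],[0,0,0]],[[-0.149,0.151,0.14],[0,0,0]],[[-0.149,0.151,0.14],[0,0,0]],[[-0.149,0.151,0.14],[0,0,0]]]'
python3 - <<'E'
from h import *
p,d,s=snap('wrist','w4')
go([0.406,0.196,0.008])
for o in r.cut_out('returns_mat','wrist')[:2]:
    m=o['region']&(d>0); v,u=np.nonzero(m); P=toworld('wrist',u,v,d[v,u],s); print(o['confidence'],np.median(P,0))
E
```

```text
time_s: 7.43
tcp_pos: [0.4087, 0.1927, 0.1213]
ee_rot: [[-0.344, -0.939, 0.003], [-0.939, 0.344, 0.002], [-0.003, -0.002, -1.0]]
wrist_force: [0.5, -0.5, -0.1]
gripper_width: 0.364
shift [-0.0017, 0.0042, 0.1136] turn [0.0, 0.0, 0.0] len 0.114
0.95 [0.43423403 0.18071044 0.00218073]
```

View pics/w4.png

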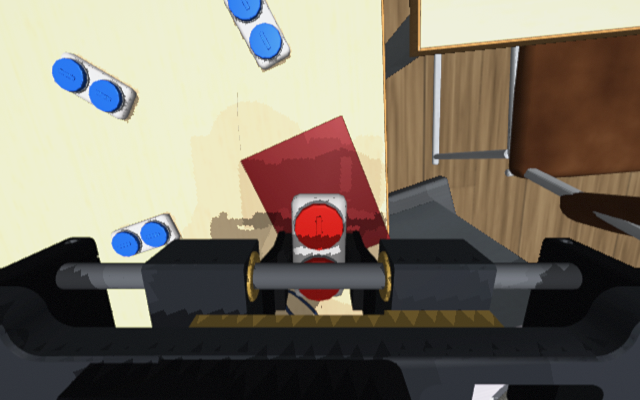

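The red case is held over the mat, with the mat at (320,180). The blue cases are at (95,85), (255,25) and (142,235). I'm lowering and releasing.

```bash
python3 -m jog '[[[0,0.001,0.03],[0,0,0]],[[0,0.001,0.06],[0,0,0]],[[0,0.001,0.085],[0,0,0]],[[0,0.001,0.1],[0,0,0]],[[0,0.001,0.107],[0,0,0]],[[0,0.001,0.111],[0,0,0]],[[0,0.001,0.113],[0,0,0]],[[0,0.001,0.113],[0,0,0]],[[0,0.001,0.113],[0,0,0]],[[0,0.001,0.113],[0,0,0]]]' && python3 -m jog '[[[0,0,0],[0,0,0]],[[0,0,0],[0,0,0]],[[0,0,0],[0,0,0]],[[0,0,0],[0,0,0]],[[0,0,0],[0,0,0]],[[0,0,-0.03],[0,0,0]],[[0,0,-0.07],[0,0,0]],[[0,0,-0.11],[0,0,0]],[[0,0,-0.15],[0,0,0]],[[0.0,0,-0.19],[0,0,0]]]' 0.055
python3 - <<'E'
from h import *
go([0.47,0.30,0.30])
E
```

```text
time_s: 8.37
tcp_pos: [0.407, 0.1928, 0.0073]
ee_rot: [[-0.345, -0.939, 0.002], [-0.939, 0.345, 0.002], [-0.002, -0.001, -1.0]]
wrist_force: [0.4, 0.7, -0.7]
gripper_width: 0.368
time_s: 9.2
tcp_pos: [0.4059, 0.1918, 0.1984]
ee_rot: [[-0.345, -0.939, -0.0], [-0.939, 0.345, 0.0], [-0.0, 0.0, -1.0]]
wrist_force: [1.8, 1.6, -0.7]
gripper_width: 0.63
shift [-0.1236, -0.0229, -0.1016] turn [0.0, 0.0, 0.0] len 0.162
```

```bash
python3 -m jog '[[[-0.1,0,-0.1],[0,0,0]],[[-0.1,0,-0.1],[0,0,0]],[[-0.1,0,-0.1],[0,0,0]],[[-0.1,0,-0.1],[0,0,0]],[[-0.1,0,-0.1],[0,0,0]],[[-0.1,0,-0.1],[0,0,0]],[[-0.1,0,-0.1],[0,0,0]],[[-0.1,0,-0.1],[0,0,0]],[[-0.1,0,-0.1],[0,0,0]],[[-0.1,0,-0.1],[0,0,0]]]'
cat >> h.py <<'E'
def caps(c,p,d,s,cols=('blue',)):
    h=cv2.cvtColor(p,cv2.COLOR_BGR2HSV); R=dict(blue=(100,125),green=(50,80),red=(0,5))
    for n in cols:
        a,b=R[n]
        m=((h[...,0]>=a)&(h[...,0]<=b)&(h[...,1]>140)&(h[...,2]>70)).astype(np.uint8)
        m=cv2.erode(m,np.ones((3,3)))
        N,l,S,ce=cv2.connectedComponentsWithStats(m); L=[]
        for i in range(1,N):
            if S[i,4]>60:
                v,u=np.nonzero((l==i)&(d>0))
                if len(v)<30: continue
                P=toworld(c,u,v,d[v,u],s)
                if P[:,2].std()>.01: continue
                q=P.mean(0); L.append(q)
        used=set()
        for i in range(len(L)):
            for j in range(i+1,len(L)):
                D=L[j][:2]-L[i][:2]
                if i not in used and j not in used and .029<np.linalg.norm(D)<.037:
                    used|={i,j}; m_=(L[i]+L[j])/2; print(n,'mid',np.round(m_,4),'gap',round(float(np.linalg.norm(D)),4),'long-axis deg',round(float(np.degrees(np.arctan2(D[1],D[0])))%180,1),'tray',np.round(inst(m_),3))
        for i in range(len(L)):
            if i not in used: print(n,'single',np.round(L[i],4))
E
python3 - <<'E'
from h import *
p,d,s=snap('wrist','w5'); caps('wrist',p,d,s,('blue','red'))
E
```

```text
time_s: 10.03
tcp_pos: [0.4405, 0.2853, 0.2958]
ee_rot: [[-0.345, -0.938, -0.001], [-0.938, 0.345, -0.001], [0.001, 0.0, -1.0]]
wrist_force: [0.5, 0.0, 0.5]
gripper_width: 0.63
blue mid [0.5724 0.1893 0.0183] gap 0.0331 long-axis deg 8.4 tray [0.449 0.207]
blue mid [0.5781 0.3477 0.0182] gap 0.0327 long-axis deg 38.6 tray [0.597 0.265]
blue mid [0.4343 0.3782 0.0181] gap 0.0327 long-axis deg 89.1 tray [0.568 0.409]
blue single [0.6343 0.5449 0.0332]
blue single [0.6509 0.5656 0.033 ]
red mid [0.4085 0.192  0.0212] gap 0.0332 long-axis deg 159.7 tray [0.387 0.359]
```

View pics/w5.png

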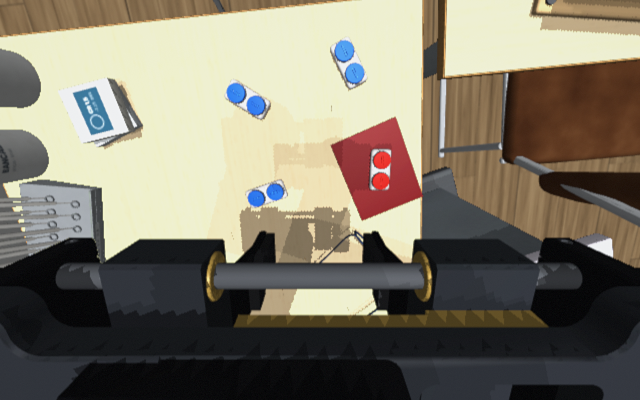

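The red case lies flat on the mat (caps at (381,160) and (381,181), z = 21 mm). The three blue cases are measured. I'm fetching the one at (0.572,0.189) first.

Run:
```python
from h import *
go([0.5724,0.1893,0.10],down(278.4))
```

```text
shift [0.0446, -0.1569, 0.196] turn [0.01, -0.01, -5.72] len 0.255
```

```bash
python3 -m jog '[[[0.0446,-0.157,0.19],[0,0,-5.7]],[[0.0446,-0.157,0.19],[0,0,-5.7]],[[0.0446,-0.157,0.19],[0,0,-5.7]],[[0.0446,-0.157,0.19],[0,0,-5.7]],[[0.0446,-0.157,0.19],[0,0,-5.7]],[[0.0446,-0.157,0.19],[0,0,-5.7]],[[0.0446,-0.157,0.19],[0,0,-5.7]],[[0.0446,-0.157,0.196],[0,0,-5.7]],[[0.0446,-0.157,0.196],[0,0,-5.7]],[[0.0446,-0.157,0.196],[0,0,-5.7]]]'
python3 - <<'E'
from h import *
p,d,s=snap('wrist','w6'); caps('wrist',p,d,s)
go([0.5724,0.1893,0.004],down(278.4))
E
```

```text
time_s: 10.92
tcp_pos: [0.573, 0.1909, 0.1015]
ee_rot: [[0.146, -0.989, 0.002], [-0.989, -0.146, 0.001], [-0.001, -0.002, -1.0]]
wrist_force: [0.4, -0.1, -0.2]
gripper_width: 0.633
blue mid [0.5796 0.3471 0.0182] gap 0.0328 long-axis deg 38.4 tray [0.597 0.263]
blue mid [0.574  0.1892 0.0183] gap 0.0324 long-axis deg 8.3 tray [0.45  0.206]
shift [0.0019, 0.0013, 0.0981] turn [-0.03, 0.01, 0.0] len 0.098
```

View pics/w6.png

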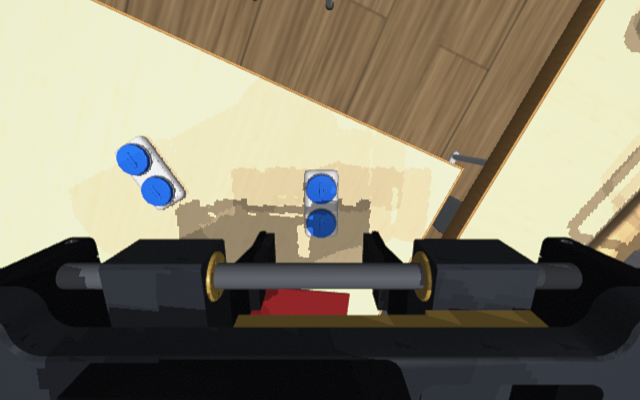

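The case sits centred at (321,205) between the fingers. I'm descending, closing and lifting.

```bash
python3 -m jog '[[[0.001,0.001,0.035],[0,0,0]],[[0.001,0.001,0.065],[0,0,0]],[[0.001,0.001,0.085],[0,0,0]],[[0.001,0.001,0.094],[0,0,0]],[[0.001,0.001,0.097],[0,0,0]],[[0.001,0.001,0.0975],[0,0,0]],[[0.001,0.001,0.0975],[0,0,0]],[[0.001,0.001,0.0975],[0,0,0]],[[0.001,0.001,0.0975],[0,0,0]],[[0.001,0.001,0.0975],[0,0,0]]]' && python3 -m jog '[[[0,0,0],[0,0,0]],[[0,0,0],[0,0,0]],[[0,0,0],[0,0,0]],[[0,0,0],[0,0,0]],[[0,0,0],[0,0,0]],[[0,0,0],[0,0,0]],[[0,0,0],[0,0,0]],[[0,0,-0.04],[0,0,0]],[[0,0,-0.08],[0,0,0]],[[0,0,-0.12],[0,0,0]]]' 0
python3 - <<'E'
from h import *
print(st(65,0)*0, st(.065,-.072),st(.065,0),st(.065,.072))
q=st(.065,-.072); go([*q,0.24],down(246.6))
E
```

```text
time_s: 11.8
tcp_pos: [0.5726, 0.1894, 0.004]
ee_rot: [[0.145, -0.989, 0.002], [-0.989, -0.145, 0.001], [-0.001, -0.002, -1.0]]
wrist_force: [0.2, 0.4, 0.7]
gripper_width: 0.634
time_s: 12.63
tcp_pos: [0.5714, 0.1886, 0.1233]
ee_rot: [[0.145, -0.989, -0.002], [-0.989, -0.145, -0.002], [0.001, 0.002, -1.0]]
wrist_force: [1.1, 0.6, -0.2]
gripper_width: 0.364
[0. 0.] [ 0.67609295 -0.2743406 ] [ 0.61001461 -0.24574595] [ 0.54393628 -0.2171513 ]
shift [0.4734, -0.0362, -0.1161] turn [0.02, -0.02, 6.35] len 0.489
```

```bash
python3 -m jog '[[[0.02,0,-0.035],[0,0,0]],[[0.05,-0.005,-0.07],[0,0,1]],[[0.08,-0.01,-0.1],[0,0,2]],[[0.473,-0.036,-0.116],[0,0,6.35]],[[0.473,-0.036,-0.116],[0,0,6.35]],[[0.473,-0.036,-0.116],[0,0,6.35]],[[0.473,-0.036,-0.116],[0,0,6.35]],[[0.473,-0.036,-0.116],[0,0,6.35]],[[0.473,-0.036,-0.116],[0,0,6.35]],[[0.473,-0.036,-0.116],[0,0,6.35]]]'
python3 - <<'E'
from h import *
q=st(.065,-.072); go([*q,0.20],down(246.6))
E
```

```text
time_s: 13.47
tcp_pos: [0.6536, -0.1715, 0.2334]
ee_rot: [[-0.397, -0.918, -0.0], [-0.918, 0.397, 0.0], [-0.0, 0.001, -1.0]]
wrist_force: [1.1, 0.7, -1.2]
gripper_width: 0.36
shift [0.0854, -0.0616, 0.0333] turn [0.01, 0.0, -0.0] len 0.11
```

```bash
python3 -m jog '[[[0.084,-0.06,0],[0,0,0]],[[0.084,-0.06,0]  ,[0,0,0]],[[0.084,-0.06,0],[0,0,0]],[[0.084,-0.06,0.03],[0,0,0]],[[0.084,-0.06,0.06],[0,0,0]],[[0.084,-0.06,0.09],[0,0,0]],[[0.084,-0.06,0.115],[0,0,0]],[[0.084,-0.06,0.12],[0,0,0]],[[0.084,-0.06,0.12],[0,0,0]],[[0.084,-0.06,0.12],[0,0,0]]]'
python3 - <<'E'
from h import *
p,d,s=snap('wrist','w7')
q=st(.065,-.072); go([*q,0.0925],down(246.6))
E
```

```text
time_s: 14.3
tcp_pos: [0.6762, -0.2708, 0.1147]
ee_rot: [[-0.397, -0.918, 0.002], [-0.918, 0.397, -0.001], [0.0, -0.002, -1.0]]
wrist_force: [-0.8, 0.3, 1.3]
gripper_width: 0.363
shift [0.0034, -0.0006, 0.0233] turn [-0.04, 0.0, 0.0] len 0.024
```

View pics/w7.png

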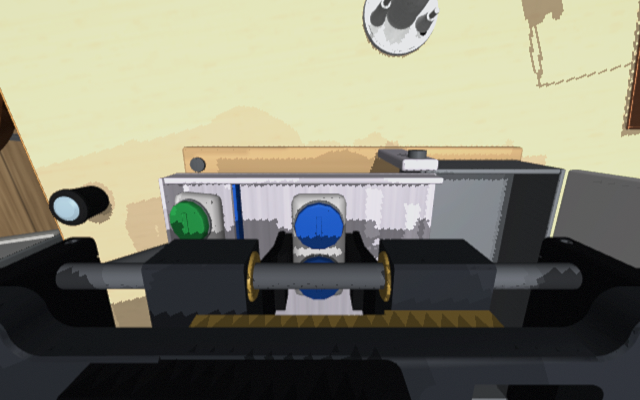

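The case is over the far place (319,245), clear of the side wall and lip. I'm lowering, releasing and rising.

```bash
python3 -m jog '[[[0.002,-0.001,0.01],[0,0,0]],[[0.002,-0.001,0.016],[0,0,0]],[[0.002,-0.001,0.02],[0,0,0]],[[0.002,-0.001,0.022],[0,0,0]],[[0.002,-0.001,0.0235],[0,0,0]],[[0.002,-0.001,0.0235],[0,0,0]],[[0.002,-0.001,0.0235],[0,0,0]],[[0.002,-0.001,0.0235],[0,0,0]],[[0.002,-0.001,0.0235],[0,0,0]],[[0.002,-0.001,0.0235],[0,0,0]]]' && python3 -m jog '[[[0,0,0],[0,0,0]],[[0,0,0],[0,0,0]],[[0,0,0],[0,0,0]],[[0,0,0],[0,0,0]],[[0,0,0],[0,0,0]],[[0,0,-0.03],[0,0,0]],[[0,0,-0.07],[0,0,0]],[[0,0,-0.11],[0,0,0]],[[0,0,-0.15],[0,0,0]],[[0.0,0,-0.16],[0,0,0]]]' 0.055
python3 - <<'E'
from h import *
p,d,s=snap('wrist','w8'); caps('wrist',p,d,s,('blue','green'))
p,d,s=snap('side','s8'); caps('side',p,d,s,('blue',))
go([0.579,0.3475,0.25],down(308.5))
E
```

```text
time_s: 15.18
tcp_pos: [0.6755, -0.2728, 0.0908]
ee_rot: [[-0.397, -0.918, 0.0], [-0.918, 0.397, -0.0], [0.0, -0.0, -1.0]]
wrist_force: [-2.8, 1.1, 4.9]
gripper_width: 0.36
time_s: 16.02
tcp_pos: [0.6782, -0.2742, 0.2592]
ee_rot: [[-0.397, -0.918, 0.013], [-0.918, 0.397, -0.005], [-0.0, -0.014, -1.0]]
wrist_force: [1.4, -0.7, 1.7]
gripper_width: 0.628
blue mid [ 0.6771 -0.2741  0.1063] gap 0.0327 long-axis deg 156.5 tray [ 0.066 -0.073]
green mid [ 0.7064 -0.1963  0.1122] gap 0.0327 long-axis deg 156.7 tray [ 0.149 -0.069]
green single [ 0.6608 -0.1744  0.1117]
shift [-0.5307, 0.3368, 0.0027] turn [-0.1, -0.04, -12.38] len 0.629
```

View pics/w8.png

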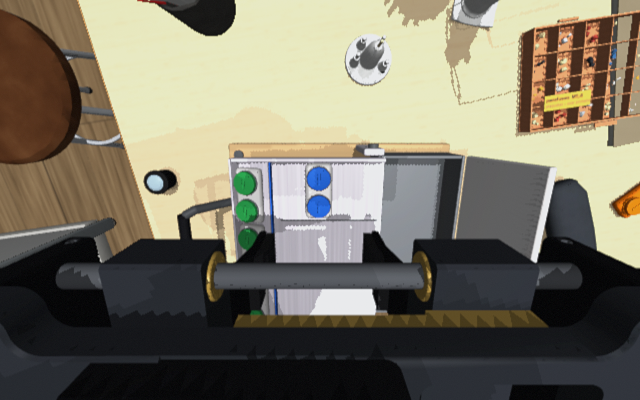

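The first blue case is at tray (66,-73) mm. Next is the one at (0.579,0.348).

```bash
python3 -m jog '[[[-0.53,0.337,0],[0,0,-12.4]],[[-0.53,0.337,0],[0,0,-12.4]],[[-0.53,0.337,0],[0,0,-12.4]],[[-0.53,0.337,0],[0,0,-12.4]],[[-0.53,0.337,0],[0,0,-12.4]],[[-0.53,0.337,0],[0,0,-12.4]],[[-0.53,0.337,0],[0,0,-12.4]],[[-0.53,0.337,0],[0,0,-12.4]],[[-0.53,0.337,0],[0,0,-12.4]],[[-0.53,0.337,0],[0,0,-12.4]]]'
python3 - <<'E'
from h import *
p,d,s=snap('wrist','w9'); caps('wrist',p,d,s)
go([0.579,0.3475,0.10],down(308.5))
E
```

```text
time_s: 16.95
tcp_pos: [0.6088, 0.1405, 0.2485]
ee_rot: [[0.626, -0.78, -0.002], [-0.78, -0.626, -0.001], [-0.001, 0.002, -1.0]]
wrist_force: [0.1, 0.6, 0.8]
gripper_width: 0.631
blue mid [0.5794 0.3473 0.0181] gap 0.033 long-axis deg 38.3 tray [0.597 0.264]
blue mid [0.4353 0.378  0.0181] gap 0.0327 long-axis deg 88.6 tray [0.568 0.408]
shift [-0.1737, -0.1033, 0.1486] turn [0.0, 0.03, 0.09] len 0.251
```

```bash
python3 -m jog '[[[-0.172,-0.1045,0.145],[0,0,0.05]],[[-0.172,-0.1045,0.145],[0,0,0.05]],[[-0.172,-0.1045,0.145],[0,0,0.05]],[[-0.172,-0.1045,0.145],[0,0,0.05]],[[-0.172,-0.1045,0.145],[0,0,0.05]],[[-0.172,-0.1045,0.145],[0,0,0.05]],[[-0.172,-0.1045,0.148],[0,0,0.05]],[[-0.172,-0.1045,0.148],[0,0,0.05]],[[-0.172,-0.1045,0.148],[0,0,0.05]],[[-0.172,-0.1045,0.148],[0,0,0.05]]]'
python3 - <<'E'
from h import *
p,d,s=snap('wrist','w10'); caps('wrist',p,d,s)
go([0.579,0.3475,0.004],down(308.4))
E
```

```text
time_s: 17.83
tcp_pos: [0.5851, 0.3376, 0.1027]
ee_rot: [[0.619, -0.785, 0.001], [-0.785, -0.619, 0.0], [0.0, -0.001, -1.0]]
wrist_force: [0.4, -0.1, 0.7]
gripper_width: 0.631
blue mid [0.5795 0.3491 0.0183] gap 0.0326 long-axis deg 38.3 tray [0.599 0.264]
blue single [0.6135 0.5489 0.0333]
shift [-0.0118, -0.001, 0.0992] turn [-0.02, -0.0, -0.03] len 0.1
```

View pics/w10.png

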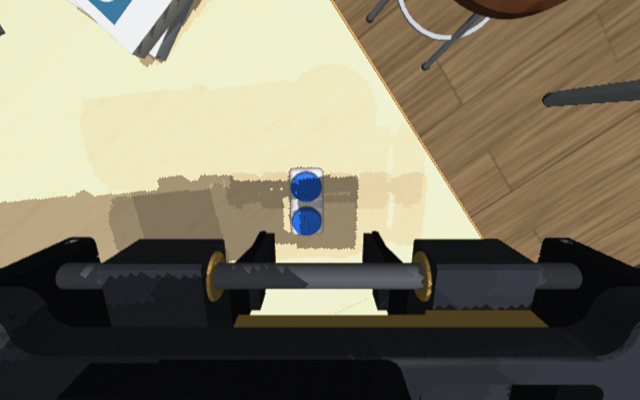

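The case is 12 mm off centre, at column 306 against 318. I'm correcting that during the descent.

```bash
python3 -m jog '[[[-0.0115,-0.001,0.03],[0,0,0]],[[-0.0115,-0.001,0.05],[0,0,0]],[[-0.0115,-0.001,0.075],[0,0,0]],[[-0.0115,-0.001,0.09],[0,0,0]],[[-0.0115,-0.001,0.096],[0,0,0]],[[-0.0115,-0.001,0.0985],[0,0,0]],[[-0.0115,-0.001,0.0985],[0,0,0]],[[-0.0115,-0.001,0.0985],[0,0,0]],[[-0.0115,-0.001,0.0985],[0,0,0]],[[-0.0115,-0.001,0.0985],[0,0,0]]]' && python3 -m jog '[[[0,0,0],[0,0,0]],[[0,0,0],[0,0,0]],[[0,0,0],[0,0,0]],[[0,0,0],[0,0,0]],[[0,0,0],[0,0,0]],[[0,0,0],[0,0,0]],[[0,0,0],[0,0,0]],[[0,0,-0.04],[0,0,0]],[[0,0,-0.08],[0,0,0]],[[0,0,-0.12],[0,0,0]]]' 0
python3 - <<'E'
from h import *
q=st(.065,0); go([*q,0.24],down(246.6))
E
```

```text
time_s: 18.72
tcp_pos: [0.5789, 0.3485, 0.005]
ee_rot: [[0.62, -0.784, 0.002], [-0.784, -0.62, 0.002], [-0.0, -0.003, -1.0]]
wrist_force: [0.1, -0.2, 1.2]
gripper_width: 0.634
time_s: 19.55
tcp_pos: [0.5777, 0.3475, 0.1238]
ee_rot: [[0.62, -0.784, -0.002], [-0.784, -0.62, -0.002], [0.0, 0.003, -1.0]]
wrist_force: [0.7, 0.6, -1.0]
gripper_width: 0.365
shift [0.4855, 0.3429, -0.1151] turn [0.03, -0.02, 12.35] len 0.605
```

```bash
python3 -m jog '[[[0.02,0.01,-0.035],[0,0,0]],[[0.04,0.03,-0.07],[0,0,1]],[[0.07,0.05,-0.1],[0,0,2]],[[0.4855,0.343,-0.116],[0,0,12.35]],[[0.4855,0.343,-0.116],[0,0,12.35]],[[0.4855,0.343,-0.116],[0,0,12.35]],[[0.4855,0.343,-0.116],[0,0,12.35]],[[0.4855,0.343,-0.116],[0,0,12.35]],[[0.4855,0.343,-0.116],[0,0,12.35]],[[0.4855,0.343,-0.116],[0,0,12.35]]]'
python3 - <<'E'
from h import *
q=st(.065,0); go([*q,0.22],down(246.6))
E
```

```text
time_s: 20.38
tcp_pos: [0.5975, -0.0243, 0.2303]
ee_rot: [[-0.377, -0.926, 0.0], [-0.926, 0.377, 0.0], [-0.0, 0.0, -1.0]]
wrist_force: [1.5, 0.4, -0.5]
gripper_width: 0.362
shift [0.2004, -0.0951, 0.0102] turn [0.0, 0.0, 0.25] len 0.222
```

```bash
python3 -m jog '[[[0.199,-0.094,0],[0,0,0.25]],[[0.199,-0.094,0],[0,0,0.25]],[[0.199,-0.094,0],[0,0,0.25]],[[0.199,-0.094,0],[0,0,0.25]],[[0.199,-0.094,0],[0,0,0.25]],[[0.199,-0.094,0],[0,0,0.25]],[[0.199,-0.094,0.03],[0,0,0.25]],[[0.199,-0.094,0.07],[0,0,0.25]],[[0.199,-0.094,0.1],[0,0,0.25]],[[0.199,-0.094,0.115],[0,0,0.25]]]'
python3 - <<'E'
from h import *
p,d,s=snap('wrist','w11')
q=st(.065,0); go([*q,0.0925],down(246.6))
E
```

```text
time_s: 21.22
tcp_pos: [0.6082, -0.2412, 0.1099]
ee_rot: [[-0.393, -0.92, -0.008], [-0.92, 0.393, 0.003], [0.001, 0.008, -1.0]]
wrist_force: [-0.7, -0.7, -1.4]
gripper_width: 0.365
shift [0.0034, -0.0046, 0.0154] turn [0.14, -0.01, 0.05] len 0.016
```

View pics/w11.png

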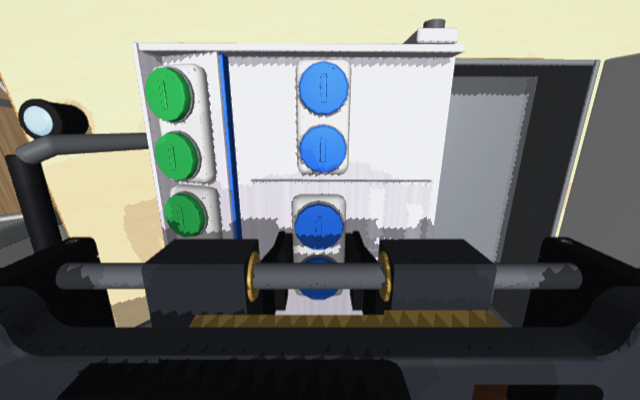

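The second case hangs over the middle place at (319,245), with about 20 px between it and its neighbour. I'm lowering and releasing.

```bash
python3 -m jog '[[[0.002,-0.002,0.004],[0,0,0]],[[0.002,-0.002,0.008],[0,0,0]],[[0.002,-0.002,0.012],[0,0,0]],[[0.002,-0.002,0.014],[0,0,0]],[[0.002,-0.002,0.0155],[0,0,0]],[[0.002,-0.002,0.0155],[0,0,0]],[[0.002,-0.002,0.0155],[0,0,0]],[[0.002,-0.002,0.0155],[0,0,0]],[[0.002,-0.002,0.0155],[0,0,0]],[[0.002,-0.002,0.0155],[0,0,0]]]' && python3 -c "
from h import *
go([*st(.065,0),.0925],down(246.6))"
```

```text
time_s: 22.1
tcp_pos: [0.6125, -0.2447, 0.0999]
ee_rot: [[-0.391, -0.92, 0.0], [-0.92, 0.391, -0.0], [-0.0, -0.0, -1.0]]
wrist_force: [0.8, 0.1, -0.7]
gripper_width: 0.362
shift [0.0019, 0.0019, 0.0074] turn [-0.0, 0.0, 0.07] len 0.008
```

```bash
python3 -m jog '[[[0.0015,0.0015,0.003],[0,0,0.07]],[[0.0015,0.0015,0.006],[0,0,0.07]],[[0.0015,0.0015,0.008],[0,0,0.07]],[[0.0015,0.0015,0.0085],[0,0,0.07]],[[0.0015,0.0015,0.0085],[0,0,0.07]],[[0.0015,0.0015,0.0085],[0,0,0.07]],[[0.0015,0.0015,0.0085],[0,0,0.07]],[[0.0015,0.0015,0.0085],[0,0,0.07]],[[0.0015,0.0015,0.0085],[0,0,0.07]],[[0.0015,0.0015,0.0085],[0,0,0.07]]]' && python3 -m jog '[[[0,0,0],[0,0,0]],[[0,0,0],[0,0,0]],[[0,0,0],[0,0,0]],[[0,0,0],[0,0,0]],[[0,0,0],[0,0,0]],[[0,0,-0.03],[0,0,0]],[[0,0,-0.07],[0,0,0]],[[0,0,-0.11],[0,0,0]],[[0,0,-0.15],[0,0,0]],[[0.0,0,-0.16],[0,0,0]]]' 0.055
python3 - <<'E'
from h import *
p,d,s=snap('wrist','w12'); caps('wrist',p,d,s,('blue','green'))
go([0.4348,0.378,0.25],down(178.8))
E
```

```text
time_s: 22.93
tcp_pos: [0.6103, -0.2456, 0.0915]
ee_rot: [[-0.397, -0.918, -0.0], [-0.918, 0.397, -0.0], [0.0, 0.0, -1.0]]
wrist_force: [-3.3, 0.6, 4.6]
gripper_width: 0.365
time_s: 23.77
tcp_pos: [0.6134, -0.2468, 0.2597]
ee_rot: [[-0.396, -0.918, 0.013], [-0.918, 0.396, -0.005], [-0.001, -0.014, -1.0]]
wrist_force: [1.4, -1.4, 1.7]
gripper_width: 0.638
blue mid [ 0.6763 -0.2737  0.1062] gap 0.0329 long-axis deg 156.7 tray [ 0.066 -0.072]
blue mid [ 0.6113 -0.2466  0.1062] gap 0.0327 long-axis deg 156.4 tray [ 0.065 -0.001]
green mid [ 0.7057 -0.1959  0.1122] gap 0.0327 long-axis deg 156.6 tray [ 0.149 -0.068]
green mid [ 0.6435 -0.1691  0.1122] gap 0.0328 long-axis deg 156.6 tray [ 0.149 -0.   ]
green single [ 0.5945 -0.1453  0.1114]
shift [-0.5026, 0.4116, 0.0042] turn [-0.13, 0.11, 13.57] len 0.65
```

View pics/w12.png

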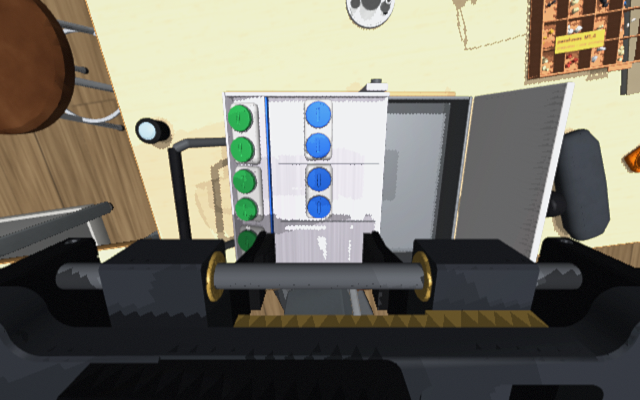

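Two blue cases are placed, at (66,-72) and (65,-1) mm. I'm going for the third at (0.435,0.378).

```bash
python3 -m jog '[[[-0.503,0.41,0],[0,0,13.6]],[[-0.503,0.41,0],[0,0,13.6]],[[-0.503,0.41,0],[0,0,13.6]],[[-0.503,0.41,0],[0,0,13.6]],[[-0.503,0.41,0],[0,0,13.6]],[[-0.503,0.41,0],[0,0,13.6]],[[-0.503,0.41,0],[0,0,13.6]],[[-0.503,0.41,0],[0,0,13.6]],[[-0.503,0.41,0],[0,0,13.6]],[[-0.503,0.41,0],[0,0,13.6]]]'
python3 - <<'E'
from h import *
for i in range(3): s=r.capture('wrist')
p,d,s=snap('wrist','w13'); caps('wrist',p,d,s,('blue','red'))
go([0.4348,0.378,0.10],down(178.8))
E
```

```text
time_s: 24.65
tcp_pos: [0.5063, 0.1245, 0.2511]
ee_rot: [[-1.0, -0.01, 0.0], [-0.01, 1.0, 0.0], [-0.0, 0.0, -1.0]]
wrist_force: [1.3, 0.2, -0.0]
gripper_width: 0.634
red mid [0.4087 0.191  0.0211] gap 0.0332 long-axis deg 160.2 tray [0.386 0.358]
shift [0.0672, 0.2555, 0.151] turn [-0.0, -0.0, 0.46] len 0.304
```

```bash
python3 -m jog '[[[0.067,0.254,0.05],[0,0,0.46]],[[0.067,0.254,0.06],[0,0,0.46]],[[0.067,0.254,0.08],[0,0,0.46]],[[0.067,0.254,0.1],[0,0,0.46]],[[0.067,0.254,0.15],[0,0,0.46]],[[0.067,0.254,0.15],[0,0,0.46]],[[0.067,0.254,0.15],[0,0,0.46]],[[0.067,0.254,0.15],[0,0,0.46]],[[0.067,0.254,0.15],[0,0,0.46]],[[0.067,0.254,0.15],[0,0,0.46]]]'
python3 - <<'E'
from h import *
for i in range(2): s=r.capture('wrist')
p,d,s=snap('wrist','w14'); caps('wrist',p,d,s,('blue','red'))
go([0.4348,0.378,0.004],down(178.8))
E
```

```text
time_s: 25.68
tcp_pos: [0.4365, 0.3749, 0.1]
ee_rot: [[-1.0, 0.024, -0.001], [0.024, 1.0, -0.003], [0.001, -0.003, -1.0]]
wrist_force: [-0.2, -0.4, 1.7]
gripper_width: 0.633
blue mid [0.4766 0.3786 0.0182] gap 0.0309 long-axis deg 92.7 tray [0.585 0.37 ]
shift [0.0029, 0.0027, 0.0985] turn [0.02, 0.02, -0.06] len 0.099
```

View pics/w14.png

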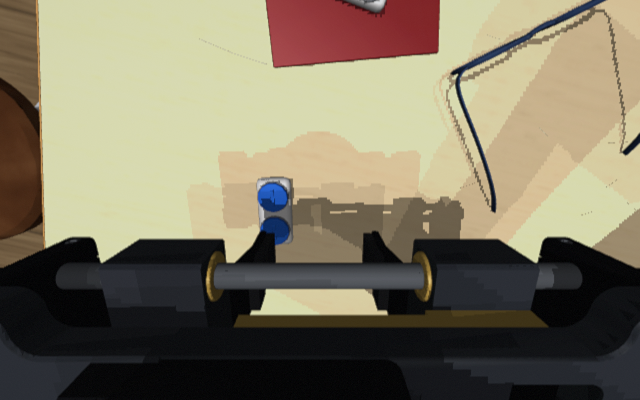

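The third case was knocked about 42 mm aside and is now at (0.477,0.379), pixel (274,212). I'm shifting over it and measuring again.

```bash
python3 -m jog '[[[-0.04,0.02,-0.02],[0,0,0]],[[-0.04,0.02,-0.02],[0,0,0]],[[-0.04,0.02,-0.02],[0,0,0]],[[-0.04,0.02,-0.02],[0,0,0]],[[-0.04,0.02,-0.02],[0,0,0]],[[-0.04,0.02,-0.02],[0,0,0]],[[-0.04,0.02,-0.02],[0,0,0]],[[-0.04,0.02,-0.02],[0,0,0]],[[-0.04,0.02,-0.02],[0,0,0]],[[-0.04,0.02,-0.02],[0,0,0]]]'
python3 - <<'E'
from h import *
p,d,s=snap('wrist','w15'); caps('wrist',p,d,s,('blue','red'))
go([0.4766,0.377,0.004],down(179))
E
```

```text
time_s: 26.67
tcp_pos: [0.4765, 0.3948, 0.1212]
ee_rot: [[-1.0, 0.024, -0.0], [0.024, 1.0, -0.0], [0.0, -0.0, -1.0]]
wrist_force: [0.4, -0.4, -0.0]
gripper_width: 0.629
blue mid [0.478  0.3798 0.0183] gap 0.0326 long-axis deg 89.1 tray [0.587 0.37 ]
shift [-0.0005, -0.0178, 0.1172] turn [-0.0, -0.0, -0.08] len 0.119
```

View pics/w15.png

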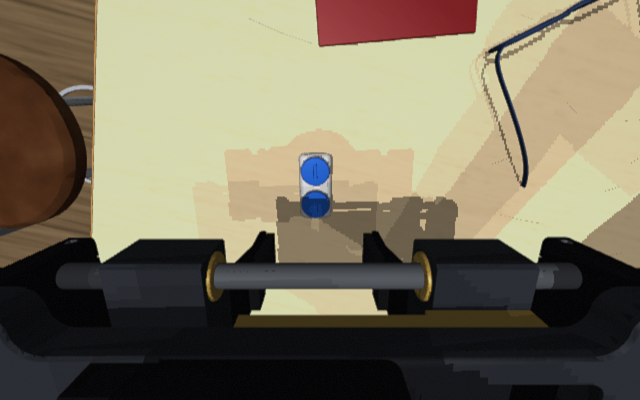

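The case is now at (0.478,0.380), aligned with the tool. I'm descending, closing and lifting.

```bash
python3 -m jog '[[[-0.0015,-0.015,0.03],[0,0,0]],[[-0.0015,-0.015,0.06],[0,0,0]],[[-0.0015,-0.015,0.085],[0,0,0]],[[-0.0015,-0.015,0.105],[0,0,0]],[[-0.0015,-0.015,0.114],[0,0,0]],[[-0.0015,-0.015,0.117],[0,0,0]],[[-0.0015,-0.015,0.117],[0,0,0]],[[-0.0015,-0.015,0.117],[0,0,0]],[[-0.0015,-0.015,0.117],[0,0,0]],[[-0.0015,-0.015,0.117],[0,0,0]]]' && python3 -m jog '[[[0,0,0],[0,0,0]],[[0,0,0],[0,0,0]],[[0,0,0],[0,0,0]],[[0,0,0],[0,0,0]],[[0,0,0],[0,0,0]],[[0,0,0],[0,0,0]],[[0,0,0],[0,0,0]],[[0,0,-0.04],[0,0,0]],[[0,0,-0.08],[0,0,0]],[[0,0,-0.12],[0,0,0]]]' 0
python3 - <<'E'
from h import *
q=st(.065,0.072); go([*q,0.24],down(246.6))
E
```

```text
time_s: 27.55
tcp_pos: [0.4784, 0.3806, 0.0057]
ee_rot: [[-1.0, 0.024, 0.002], [0.024, 1.0, 0.002], [-0.002, 0.002, -1.0]]
wrist_force: [0.1, 0.1, -0.5]
gripper_width: 0.631
time_s: 28.38
tcp_pos: [0.4773, 0.3791, 0.1246]
ee_rot: [[-1.0, 0.024, -0.002], [0.024, 1.0, -0.002], [0.002, -0.002, -1.0]]
wrist_force: [1.4, 1.0, -0.3]
gripper_width: 0.362
shift [-0.081, -0.5947, -0.1141] turn [-0.01, -0.04, -13.6] len 0.611
```

```bash
python3 -m jog '[[[0,-0.01,-0.035],[0,0,0]],[[0,-0.03,-0.07],[0,0,-1]],[[-0.01,-0.06,-0.1],[0,0,-2]],[[-0.081,-0.594,-0.116],[0,0,-13.6]],[[-0.081,-0.594,-0.116],[0,0,-13.6]],[[-0.081,-0.594,-0.116],[0,0,-13.6]],[[-0.081,-0.594,-0.116],[0,0,-13.6]],[[-0.081,-0.594,-0.116],[0,0,-13.6]],[[-0.081,-0.594,-0.116],[0,0,-13.6]],[[-0.081,-0.594,-0.116],[0,0,-13.6]]]'
python3 - <<'E'
from h import *
q=st(.065,0.072)
for i in range(2): r.capture('wrist')
go([*q,0.23],down(246.6))
E
```

```text
time_s: 29.22
tcp_pos: [0.5156, 0.0457, 0.2317]
ee_rot: [[-0.556, -0.831, -0.0], [-0.831, 0.556, 0.0], [0.0, 0.0, -1.0]]
wrist_force: [0.6, 0.0, -0.8]
gripper_width: 0.362
shift [0.1993, -0.1703, 0.0018] turn [0.01, -0.01, -2.19] len 0.262
```

```bash
python3 -m jog '[[[0.199,-0.17,0],[0,0,-2.2]],[[0.199,-0.17,0],[0,0,-2.2]],[[0.199,-0.17,0],[0,0,-2.2]],[[0.199,-0.17,0],[0,0,-2.2]],[[0.199,-0.17,0],[0,0,-2.2]],[[0.199,-0.17,0],[0,0,-2.2]],[[0.199,-0.17,0],[0,0,-2.2]],[[0.199,-0.17,0.03],[0,0,-2.2]],[[0.199,-0.17,0.07],[0,0,-2.2]],[[0.199,-0.17,0.1],[0,0,-2.2]]]'
python3 - <<'E'
from h import *
for i in range(3): r.capture('wrist')
p,d,s=snap('wrist','w16')
q=st(.065,.072); go([*q,0.0920],down(246.6))
E
```

```text
time_s: 30.15
tcp_pos: [0.5442, -0.2123, 0.1293]
ee_rot: [[-0.395, -0.919, -0.001], [-0.919, 0.395, 0.001], [-0.001, 0.002, -1.0]]
wrist_force: [0.0, -1.0, -1.5]
gripper_width: 0.365
shift [0.005, -0.0001, 0.0401] turn [0.0, -0.01, 0.06] len 0.04
```

View pics/w16.png

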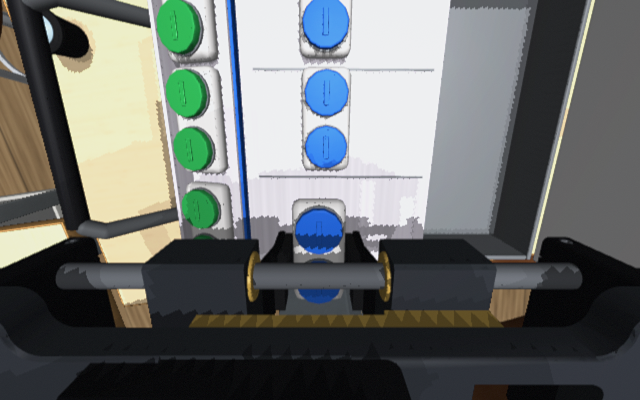

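The third case is over the near place at (320,250), aligned with the row. I'm lowering and releasing.

```bash
python3 -m jog '[[[0.004,0,0.015],[0,0,0]],[[0.004,0,0.027],[0,0,0]],[[0.004,0,0.034],[0,0,0]],[[0.004,0,0.038],[0,0,0]],[[0.004,0,0.0405],[0,0,0]],[[0.004,0,0.0405],[0,0,0]],[[0.004,0,0.0405],[0,0,0]],[[0.004,0,0.0405],[0,0,0]],[[0.004,0,0.0405],[0,0,0]],[[0.004,0,0.0405],[0,0,0]]]'
python3 - <<'E'
from h import *
q=st(.065,.072); go([*q,0.0920],down(246.6))
E
```

```text
time_s: 31.18
tcp_pos: [0.5446, -0.2162, 0.0924]
ee_rot: [[-0.392, -0.92, 0.002], [-0.92, 0.392, -0.001], [-0.0, -0.002, -1.0]]
wrist_force: [0.3, 1.8, 4.2]
gripper_width: 0.359
shift [0.0011, 0.0002, 0.0004] turn [-0.03, 0.0, 0.06] len 0.001
```

```bash
python3 -m jog '[[[0,0,0],[0,0,0]],[[0,0,0],[0,0,0]],[[0,0,0],[0,0,0]],[[0,0,0],[0,0,0]],[[0,0,0],[0,0,0]],[[0,0,-0.03],[0,0,0]],[[0,0,-0.07],[0,0,0]],[[0,0,-0.11],[0,0,0]],[[-0.03,0.03,-0.15],[0,0,0]],[[-0.06,0.06,-0.19],[0,0,0]]]' 0.055
python3 - <<'E'
from h import *
for i in range(3): r.capture('wrist')
p,d,s=snap('wrist','w17'); caps('wrist',p,d,s,('blue','green'))
go([*st(.210,0),0.25],down(246.6))
E
```

```text
time_s: 32.02
tcp_pos: [0.521, -0.1602, 0.26]
ee_rot: [[-0.395, -0.919, 0.001], [-0.919, 0.395, -0.0], [-0.0, -0.001, -1.0]]
wrist_force: [0.0, 0.7, 0.2]
gripper_width: 0.631
blue mid [ 0.6103 -0.2459  0.1062] gap 0.0328 long-axis deg 156.6 tray [ 0.065 -0.   ]
blue mid [ 0.5425 -0.2155  0.1063] gap 0.0328 long-axis deg 156.9 tray [0.066 0.074]
blue single [ 0.6606 -0.2667  0.1062]
green mid [ 0.6738 -0.1817  0.112 ] gap 0.0351 long-axis deg 156.8 tray [ 0.149 -0.033]
green mid [ 0.5763 -0.1397  0.1121] gap 0.0327 long-axis deg 156.8 tray [0.149 0.073]
green single [ 0.6275 -0.1617  0.1121]
shift [-0.1002, -0.1166, 0.0098] turn [-0.02, 0.01, 0.07] len 0.154
```

View pics/w17.png

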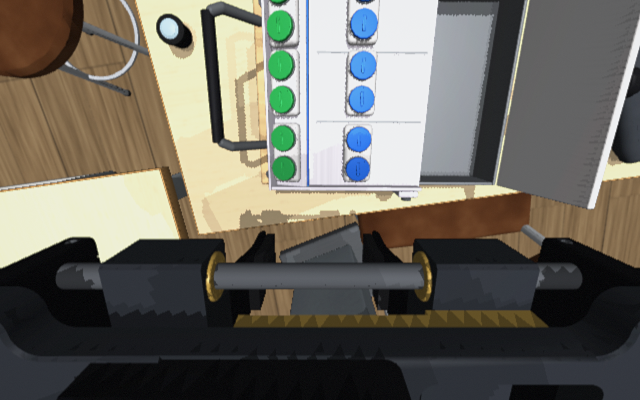

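All three blue cases are placed, at x about 65 mm and y = -72, 0 and +74, with greens behind the lip. Next is the handle (bar at column 210-217, rows 12-145).

```bash
python3 -m jog '[[[-0.1,-0.117,0],[0,0,0]],[[-0.1,-0.117,0],[0,0,0]],[[-0.1,-0.117,0],[0,0,0]],[[-0.1,-0.117,0],[0,0,0]],[[-0.1,-0.117,0.01],[0,0,0]],[[-0.1,-0.117,0.04],[0,0,0]],[[-0.1,-0.117,0.06],[0,0,0]],[[-0.1,-0.117,0.06],[0,0,0]],[[-0.1,-0.117,0.06],[0,0,0]],[[-0.1,-0.117,0.06],[0,0,0]]]'
python3 - <<'E'
from h import *
p,d,s=snap('wrist','w18')
v,u=np.nonzero(d>0); P=toworld('wrist',u,v,d[v,u],s); q=inst(P); z=P[:,2]
k=(z>.12)&(z<.15)&(q[:,0]>.18)&(q[:,0]<.24)&(abs(q[:,1])<.07)
if k.sum(): print(q[k].min(0),q[k].max(0),np.percentile(z[k],95),k.sum())
kk=k&(q[:,1]<-.02)&(q[:,1]>-.045); print(q[kk,0].min(),q[kk,0].max(),kk.sum())
go([*st(.210,0),0.116],down(246.6))
E
```

```text
time_s: 33.05
tcp_pos: [0.6683, -0.1147, 0.199]
ee_rot: [[-0.393, -0.919, 0.001], [-0.919, 0.393, -0.001], [0.001, -0.001, -1.0]]
wrist_force: [-0.1, 0.3, -0.3]
gripper_width: 0.632
[ 0.18491145 -0.06474823] [0.21724763 0.04249332] 0.140596514253915 1928
0.20585421044044955 0.2165408806339118 425
shift [-0.0013, 0.0019, 0.0839] turn [-0.03, 0.01, 0.05] len 0.084
```

View pics/w18.png

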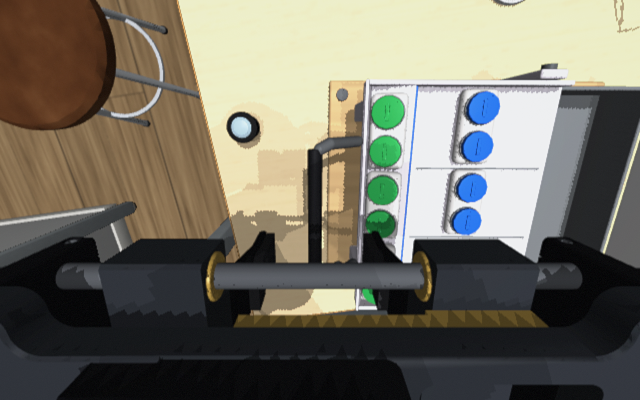

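```bash
python3 -m jog '[[[-0.001,0.001,0],[0,0,0]],[[-0.001,0.001,0],[0,0,0]],[[-0.001,0.001,0],[0,0,0]],[[-0.001,0.001,0.02],[0,0,0]],[[-0.001,0.001,0.045],[0,0,0]],[[-0.001,0.001,0.065],[0,0,0]],[[-0.001,0.001,0.077],[0,0,0]],[[-0.001,0.001,0.083],[0,0,0]],[[-0.001,0.001,0.083],[0,0,0]],[[-0.001,0.001,0.083],[0,0,0]]]' 0.035 && python3 -m jog '[[[0,0,0],[0,0,0]],[[0,0,0],[0,0,0]],[[0,0,0],[0,0,0]],[[0,0,0],[0,0,0]],[[0,0,0],[0,0,0]],[[0,0,0],[0,0,0]],[[0,0,0],[0,0,0]],[[0,0,0],[0,0,0]],[[0,0,0],[0,0,0]],[[0,0,0],[0,0,0]]]' 0
python3 - <<'E'
from h import *
s=r.sense(); A=np.array(s['ee_rot']); p=np.array(s['tcp_pos']); print(inst(p),p,s['gripper_width'],s['joints'])
ax=np.array([*F_,0]) # station y; handle rises: rotate about -y
piv=np.array([*O_,0.085])
for th in [.1,.2,.3,.35,.4,.45,.5,.55,.6]:
    Q=Ro.from_rotvec(-th*ax).as_matrix()
    np_=piv+Q@(p-piv); print(th,np.round(A.T@(np_-p),4).tolist(),np.round(Ro.from_matrix(A.T@Q@A).as_rotvec(degrees=True)/5,2).tolist())
E
```

```text
time_s: 33.93
tcp_pos: [0.6681, -0.1127, 0.1164]
ee_rot: [[-0.392, -0.92, 0.001], [-0.92, 0.392, -0.0], [-0.0, -0.002, -1.0]]
wrist_force: [0.9, 0.1, 0.5]
gripper_width: 0.4
time_s: 34.77
tcp_pos: [0.6684, -0.1112, 0.1162]
ee_rot: [[-0.392, -0.92, 0.003], [-0.92, 0.392, 0.001], [-0.002, -0.002, -1.0]]
wrist_force: [-0.0, 5.4, 1.4]
gripper_width: 0.132
[ 2.11711448e-01 -1.82535888e-04] [ 0.66844828 -0.11117333  0.11615858] 0.1315288840206906 [  4.16502573  31.71415274   0.54065249  -0.081233   -58.6630455
  62.78437987]
0.1 [0.0041, -0.0, -0.021] [0.01, -1.15, 0.0]
0.2 [0.0103, -0.0, -0.0415] [0.01, -2.29, 0.0]
0.3 [0.0185, -0.0, -0.0612] [0.02, -3.44, 0.01]
0.35 [0.0234, -0.0, -0.0708] [0.02, -4.01, 0.01]
0.4 [0.0287, -0.0, -0.0801] [0.02, -4.58, 0.01]
0.45 [0.0344, 0.0, -0.0891] [0.03, -5.16, 0.01]
0.5 [0.0406, 0.0, -0.0978] [0.03, -5.73, 0.01]
0.55 [0.0473, 0.0, -0.1062] [0.03, -6.3, 0.01]
0.6 [0.0543, 0.0001, -0.1142] [0.04, -6.88, 0.01]
```

The bar is gripped (11.4 mm). I'm raising the tray along the arc in steps, first to 0.30 rad.

```bash
python3 -m jog '[[[0.001,0,-0.006],[0,-0.34,0]],[[0.002,0,-0.0125],[0,-0.69,0]],[[0.0041,0,-0.021],[0,-1.15,0]],[[0.0056,0,-0.0275],[0,-1.5,0]],[[0.0075,0,-0.0335],[0,-1.85,0]],[[0.0103,0,-0.0415],[0,-2.29,0]],[[0.0128,0,-0.048],[0,-2.65,0]],[[0.0153,0,-0.0545],[0,-3.02,0]],[[0.0185,0,-0.0612],[0,-3.44,0]],[[0.0185,0,-0.0612],[0,-3.44,0]]]'
python3 - <<'E'
from h import *
p,d,s=snap('side','s19'); cv2.imwrite('pics/s19c.png',cv2.resize(p[110:260,230:430],None,fx=4,fy=4))
p,d,s=snap('scene','c19'); cv2.imwrite('pics/c19c.png',cv2.resize(p[130:280,270:430],None,fx=4,fy=4))
s=r.sense(); A=np.array(s['ee_rot']);print(s['tcp_pos'],inst(s['tcp_pos']),s['wrist_force'],s['moment'],'tilt',np.arccos(-A[2,2]))
E
```

```text
time_s: 35.6
tcp_pos: [0.6607, -0.1289, 0.1783]
ee_rot: [[-0.376, -0.919, 0.119], [-0.877, 0.394, 0.276], [-0.3, -0.001, -0.954]]
wrist_force: [0.8, 6.6, -0.2]
gripper_width: 0.13
[ 0.66092246 -0.1283849   0.17729277] [ 1.92926588e-01 -1.11221372e-04] [ 2.5608084   5.23673751 -0.27959003] [ 0.89374908 -0.43017509  0.01180486] tilt 0.3032657793656034
```

View pics/c19c.png

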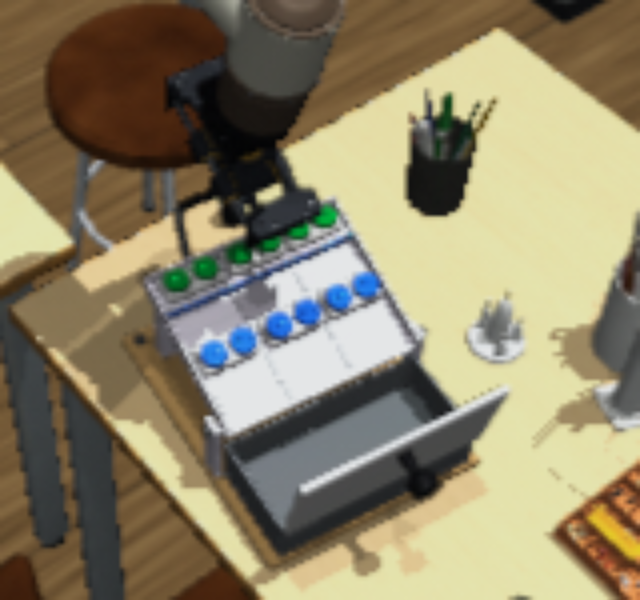

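View pics/s19c.png

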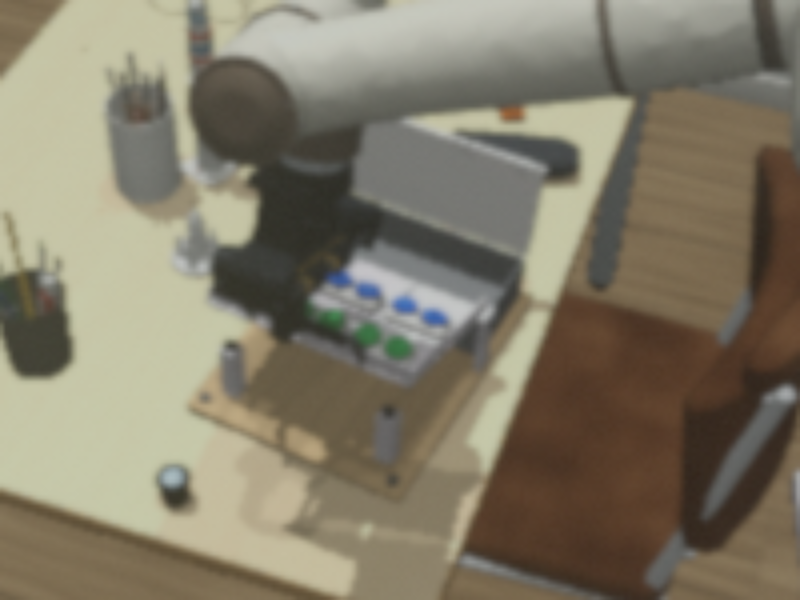

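The tray is raised and the blue row sits unmoved at (290,320) in the crop, with greens behind the lip. I'm continuing to 0.40.

```bash
python3 -m jog '[[[0.0003,0,-0.0021],[0,-0.115,0]],[[0.0006,0,-0.0042],[0,-0.23,0]],[[0.001,0,-0.0064],[0,-0.345,0]],[[0.0014,0,-0.0085],[0,-0.46,0]],[[0.0018,0,-0.0106],[0,-0.575,0]],[[0.0022,0,-0.0128],[0,-0.69,0]],[[0.0026,0,-0.0149],[0,-0.805,0]],[[0.0031,0,-0.017],[0,-0.92,0]],[[0.0036,0,-0.019],[0,-1.035,0]],[[0.0041,0,-0.021],[0,-1.15,0]]]'
cat > look.py <<'E'
from h import *
import sys
n=sys.argv[1]
p,d,s=snap('scene',n); cv2.imwrite(f'pics/{n}c.png',cv2.resize(p[130:280,270:430],None,fx=4,fy=4))
s=r.sense(); A=np.array(s['ee_rot']);print(s['time_s'],inst(s['tcp_pos']),np.round(s['wrist_force'],1),'tilt',np.arccos(-A[2,2]))
E
python3 look.py c20
```

```text
time_s: 36.53
tcp_pos: [0.6569, -0.1375, 0.1956]
ee_rot: [[-0.361, -0.92, 0.154], [-0.846, 0.393, 0.36], [-0.392, -0.001, -0.92]]
wrist_force: [1.5, 4.5, -0.7]
gripper_width: 0.126
36.5833 [ 1.82691591e-01 -8.30417773e-05] [1.4 5.1 0.3] tilt 0.40363004668468566
```

View pics/c20c.png

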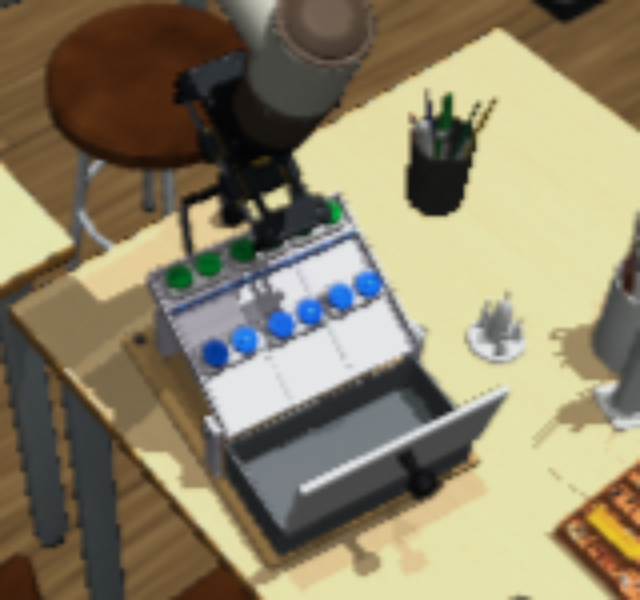

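Still unmoved at 0.40. On to 0.46.

```bash
python3 -m jog '[[[0.0003,0,-0.0021],[0,-0.115,0]],[[0.0006,0,-0.0042],[0,-0.23,0]],[[0.001,0,-0.0064],[0,-0.345,0]],[[0.0014,0,-0.0085],[0,-0.46,0]],[[0.0018,0,-0.0106],[0,-0.575,0]],[[0.0022,0,-0.0128],[0,-0.69,0]],[[0.0022,0,-0.0128],[0,-0.69,0]],[[0.0022,0,-0.0128],[0,-0.69,0]],[[0.0022,0,-0.0128],[0,-0.69,0]],[[0.0022,0,-0.0128],[0,-0.69,0]]]'; python3 look.py c21
```

```text
time_s: 37.42
tcp_pos: [0.654, -0.1442, 0.2066]
ee_rot: [[-0.351, -0.92, 0.175], [-0.823, 0.393, 0.41], [-0.446, -0.001, -0.895]]
wrist_force: [2.7, 4.2, 0.9]
gripper_width: 0.124
37.4667 [ 1.75726858e-01 -4.55454279e-05] [2.4 4.8 0.6] tilt 0.46213318641373047
```

View pics/c21c.png

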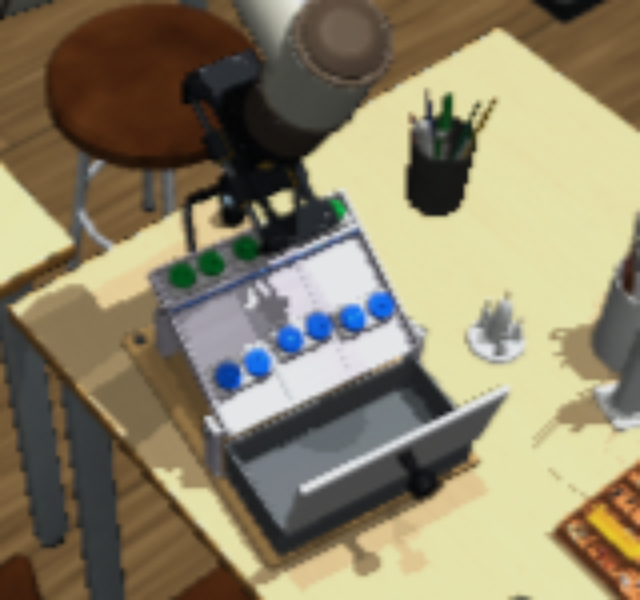

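The blue row has started to slide, now at (300,340). I'm going up slightly to about 0.49 and holding.

```bash
python3 -m jog '[[[0.0003,0,-0.0021],[0,-0.115,0]],[[0.0006,0,-0.0042],[0,-0.23,0]],[[0.001,0,-0.0064],[0,-0.345,0]],[[0.001,0,-0.0064],[0,-0.345,0]],[[0.001,0,-0.0064],[0,-0.345,0]],[[0.001,0,-0.0064],[0,-0.345,0]],[[0.001,0,-0.0064],[0,-0.345,0]],[[0.001,0,-0.0064],[0,-0.345,0]],[[0.001,0,-0.0064],[0,-0.345,0]],[[0.001,0,-0.0064],[0,-0.345,0]]]'; python3 look.py c22
```

```text
time_s: 38.3
tcp_pos: [0.6524, -0.1479, 0.2121]
ee_rot: [[-0.346, -0.92, 0.186], [-0.811, 0.393, 0.434], [-0.472, -0.001, -0.881]]
wrist_force: [2.8, 3.8, 0.8]
gripper_width: 0.123
38.35 [ 1.71689828e-01 -8.09083708e-05] [3.1 4.6 2.3] tilt 0.49209981496849253
```

View pics/c22c.png

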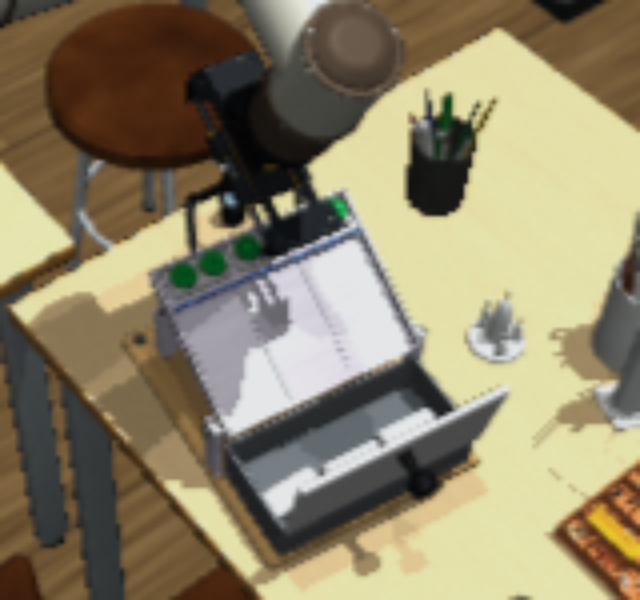

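All three have slid into the box, white slabs visible at (290,490), (350,460) and (410,425). I'm holding for a moment and checking from the side.

```bash
python3 -m jog '[[[0,0,0],[0,0,0]],[[0,0,0],[0,0,0]],[[0,0,0],[0,0,0]],[[0,0,0],[0,0,0]],[[0,0,0],[0,0,0]],[[0,0,0],[0,0,0]],[[0,0,0],[0,0,0]],[[0,0,0],[0,0,0]],[[0,0,0],[0,0,0]],[[0,0,0],[0,0,0]]]'
python3 - <<'E'
from h import *
p,d,s=snap('side','s23'); cv2.imwrite('pics/s23c.png',cv2.resize(p[110:260,250:410],None,fx=4,fy=4))
E
python3 look.py c23
```

```text
time_s: 39.18
tcp_pos: [0.6524, -0.1478, 0.2121]
ee_rot: [[-0.346, -0.92, 0.186], [-0.811, 0.392, 0.434], [-0.472, -0.001, -0.881]]
wrist_force: [1.7, 4.6, 1.5]
gripper_width: 0.128
39.2833 [ 1.71688726e-01 -7.61943438e-05] [2.5 4.5 0.9] tilt 0.4920976957731359
```

View pics/s23c.png

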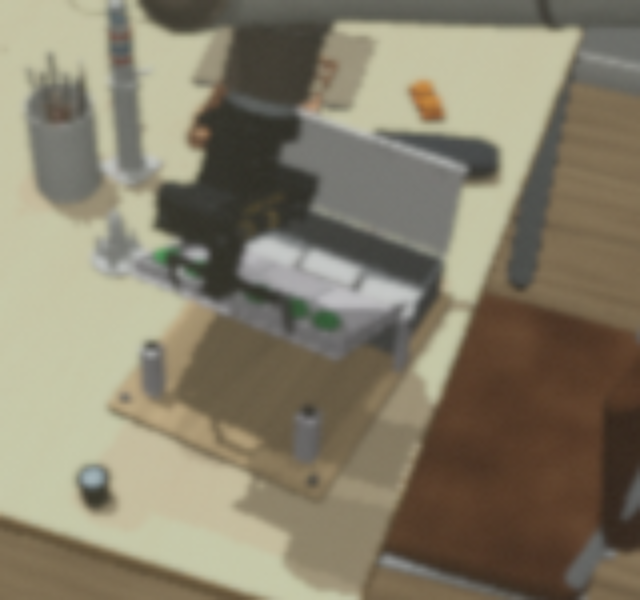

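View pics/c23c.png

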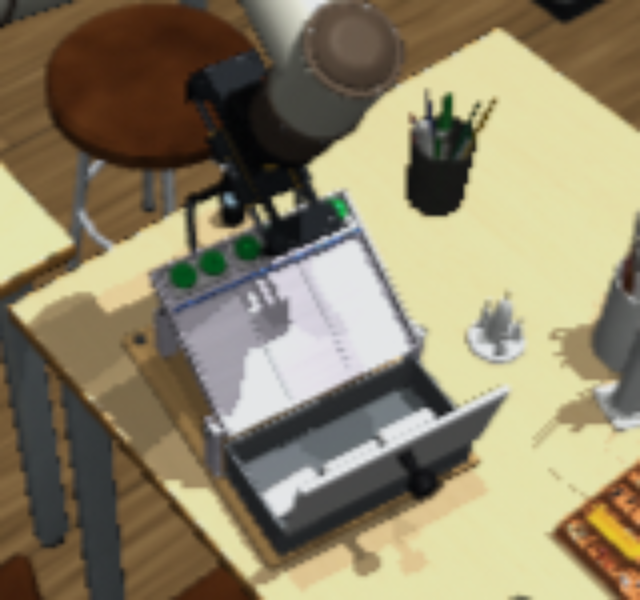

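Run:
```python
from h import *
s=r.sense(); A=np.array(s['ee_rot']); p=np.array(s['tcp_pos'])
ax=np.array([*F_,0]); piv=np.array([*O_,0.085])
for th in [-.05,-.1,-.2,-.25,-.3,-.4,-.45,-.492]:
    Q=Ro.from_rotvec(-th*ax).as_matrix()
    np_=piv+Q@(p-piv); print(th,np.round(A.T@(np_-p),4).tolist(),np.round(Ro.from_matrix(A.T@Q@A).as_rotvec(degrees=True)/5,2).tolist(),np_.round(4))
```

```text
-0.05 [-0.0013, -0.0, 0.0106] [-0.0, 0.57, 0.0] [ 0.6549 -0.1422  0.2034]
-0.1 [-0.002, -0.0, 0.0213] [-0.01, 1.15, 0.0] [ 0.6572 -0.137   0.1944]
-0.2 [-0.0019, -0.0001, 0.0426] [-0.01, 2.29, 0.0] [ 0.6611 -0.1278  0.1755]
-0.25 [-0.0011, -0.0001, 0.0533] [-0.01, 2.86, 0.0] [ 0.6628 -0.1239  0.1657]
-0.3 [0.0003, -0.0001, 0.0639] [-0.02, 3.44, 0.01] [ 0.6643 -0.1204  0.1557]
-0.4 [0.0046, -0.0001, 0.0848] [-0.02, 4.58, 0.01] [ 0.6667 -0.1149  0.1353]
-0.45 [0.0076, -0.0001, 0.095] [-0.02, 5.16, 0.01] [ 0.6676 -0.1128  0.1248]
-0.492 [0.0105, -0.0001, 0.1035] [-0.03, 5.64, 0.01] [ 0.6682 -0.1114  0.116 ]
```

```bash
python3 -m jog '[[[-0.0008,0,0.006],[0,0.33,0]],[[-0.0017,0,0.016],[0,0.86,0]],[[-0.002,0,0.0267],[0,1.44,0]],[[-0.002,0,0.0373],[0,2,0]],[[-0.0015,0,0.048],[0,2.58,0]],[[-0.0004,0,0.0586],[0,3.15,0]],[[0.0013,0,0.069],[0,3.72,0]],[[0.0033,0,0.079],[0,4.27,0]],[[0.0053,0,0.0875],[0,4.73,0]],[[0.0076,0,0.095],[0,5.16,0]]]' && python3 -m jog '[[[0.0009,0,0.003],[0,0.16,0]],[[0.0018,0,0.005],[0,0.3,0]],[[0.0027,0,0.0075],[0,0.42,0]],[[0.0029,0,0.0087],[0,0.49,0]],[[0.0029,0,0.0087],[0,0.49,0]],[[0.0029,0,0.0087],[0,0.49,0]],[[0.0029,0,0.0087],[0,0.49,0]],[[0.0029,0,0.0087],[0,0.49,0]],[[0.0029,0,0.0087],[0,0.49,0]],[[0.0029,0,0.0087],[0,0.49,0]]]'; python3 look.py c24
```

```text
time_s: 40.12
tcp_pos: [0.6679, -0.1123, 0.1237]
ee_rot: [[-0.391, -0.92, 0.017], [-0.919, 0.392, 0.036], [-0.04, -0.002, -0.999]]
wrist_force: [1.7, 4.8, -1.3]
gripper_width: 0.124
time_s: 40.95
tcp_pos: [0.6685, -0.1114, 0.1162]
ee_rot: [[-0.391, -0.92, 0.005], [-0.92, 0.391, 0.003], [-0.004, -0.004, -1.0]]
wrist_force: [2.6, 16.1, 1.6]
gripper_width: 0.124
41.0 [ 0.21157644 -0.00025733] [ 2.  15.6  1.6] tilt 0.0060124281549987025
```

```bash
python3 -m jog '[[[0,0,0],[0,0,0]],[[0,0,0],[0,0,0]],[[0,0,0],[0,0,0]],[[0,0,0],[0,0,0]],[[0,0,-0.03],[0,0,0]],[[0,0,-0.07],[0,0,0]],[[0,0,-0.11],[0,0,0]],[[0,0,-0.15],[0,0,0]],[[0.0,0,-0.15],[0,0,0]],[[0.0,0,-0.15],[0,0,0]]]' 0.035; python3 look.py c25
python3 - <<'E'
from h import *
go([*st(-.2,.055),.26],down(246.6))
go([*st(-.04,.055),.26],down(246.6))
E
```

```text
time_s: 41.83
tcp_pos: [0.6668, -0.1171, 0.2691]
ee_rot: [[-0.394, -0.919, 0.006], [-0.919, 0.394, -0.003], [0.001, -0.006, -1.0]]
wrist_force: [0.1, 0.4, -1.1]
gripper_width: 0.398
41.8833 [2.05482266e-01 1.75820100e-04] [ 0.6 -0.5 -0.3] tilt 0.002252338019103149
shift [0.4053, 0.0562, 0.0069] turn [-0.01, -0.02, 0.04] len 0.409
shift [0.2453, 0.0557, 0.0066] turn [-0.01, -0.02, 0.04] len 0.252
```

View pics/c25c.png

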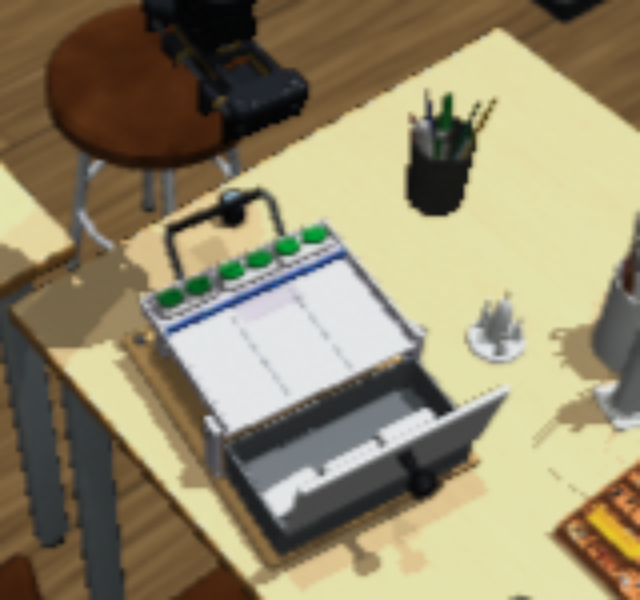

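The tray is level and empty in front, with six green caps behind the lip. I'm moving over the box to inspect it.

```bash
python3 -m jog '[[[0.245,0.056,0],[0,0,0]],[[0.245,0.056,0],[0,0,0]],[[0.245,0.056,0],[0,0,0]],[[0.245,0.056,0],[0,0,0]],[[0.245,0.056,0],[0,0,0]],[[0.245,0.056,0],[0,0,0]],[[0.245,0.056,0],[0,0,0]],[[0.245,0.056,0],[0,0,0]],[[0.245,0.056,0],[0,0,0]],[[0.245,0.056,0],[0,0,0]]]' 0
python3 - <<'E'
from h import *
p,d,s=snap('wrist','w26'); caps('wrist',p,d,s,('blue','green'))
v,u=np.nonzero(d>0); P=toworld('wrist',u,v,d[v,u],s); q=inst(P); z=P[:,2]
k=(q[:,0]>-.118)&(q[:,0]<-.02)&(abs(q[:,1])<.108)&(z<.1); print('box max z',np.percentile(z[k],[50,90,99,100]))
k=(z>.12)&(z<.2)&(q[:,0]<-.1)&(q[:,0]>-.2)&(abs(q[:,1])<.1)
for h0 in [.12,.14,.16,.172]:
  kk=k&(abs(z-h0)<.003); print(h0,np.median(q[kk,0]) if kk.sum() else None,q[kk,1].min() if kk.sum() else None,q[kk,1].max() if kk.sum() else None)
print(z[k].max())
go([*st(-.205,.055),.26],down(246.6))
E
```

```text
time_s: 42.72
tcp_pos: [0.5183, -0.3185, 0.2648]
ee_rot: [[-0.392, -0.92, -0.003], [-0.92, 0.392, -0.001], [0.002, 0.002, -1.0]]
wrist_force: [0.3, -0.6, 0.2]
gripper_width: 0.006
blue single [ 0.6918 -0.2192  0.0965]
blue single [ 0.5737 -0.1682  0.0964]
green mid [ 0.7052 -0.1968  0.1123] gap 0.0329 long-axis deg 156.7 tray [ 0.148 -0.068]
green mid [ 0.6427 -0.1699  0.1124] gap 0.033 long-axis deg 156.5 tray [0.148 0.   ]
green mid [ 0.5765 -0.1413  0.1125] gap 0.0327 long-axis deg 156.6 tray [0.148 0.072]
box max z [0.01620168 0.04502396 0.06661684 0.06839275]
0.12 -0.12905193561231063 -0.09980260516287878 0.09982044269508458
0.14 -0.13259321587627654 -0.0996625803184124 0.09993307182422745
0.16 -0.13627515597243423 -0.09982713757170882 0.09411378614382973
0.172 -0.14069136425762507 -0.0999094139422115 0.09994121990807586
0.17646146262091716
shift [0.1671, 0.001, 0.0054] turn [0.02, -0.03, 0.07] len 0.167
```

View pics/w26.png

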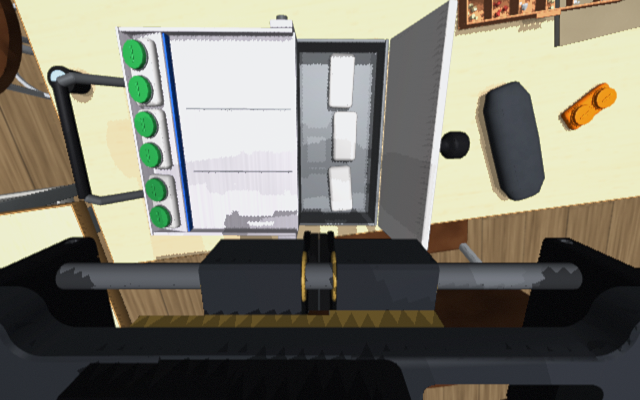

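All three blue cases lie inside the box, upside down, at (341,80), (344,136) and (341,188). The lid stands open at about 1.77 rad. I'm going behind the lid with closed fingers, beside the knob.

```bash
python3 -m jog '[[[0.167,0.001,0],[0,0,0]],[[0.167,0.001,0],[0,0,0]],[[0.167,0.001,0],[0,0,0]],[[0.167,0.001,0],[0,0,0]],[[0.167,0.001,0],[0,0,0]],[[0.167,0.001,0.0],[0,0,0]],[[0.167,0.001,0.03],[0,0,0]],[[0.167,0.001,0.07],[0,0,0]],[[0.167,0.001,0.11],[0,0,0]],[[0.167,0.001,0.11],[0,0,0]]]'
python3 - <<'E'
from h import *
for i in range(2): r.capture('side')
print(r.sense()['tcp_pos'],inst(r.sense()['tcp_pos']))
for deg in [105,100,90,80,70,60,50,40,30,20,10,5,0]:
    f=np.radians(deg); n=np.array([-np.sin(f),np.cos(f)])
    sx=np.array([-.12,.0675])+.092*np.array([np.cos(f),np.sin(f)])+.009*n
    x=sx[0]-.015*(1 if deg>0 else 1); z=sx[1]-(0.012 if deg>85 else 0.012*deg/85)
    print(deg,round(x,4),round(z,4),end='  '); go([*st(x,.055),z],down(246.6))
E
```

```text
time_s: 43.6
tcp_pos: [0.4487, -0.4668, 0.1471]
ee_rot: [[-0.392, -0.92, -0.014], [-0.92, 0.392, 0.01], [-0.004, 0.017, -1.0]]
wrist_force: [-0.5, 0.8, -2.6]
gripper_width: 0.007
[ 0.4524589  -0.47133048  0.15594917] [-0.20460417  0.05500707]
105 -0.1675 0.142  shift [-0.0371, -0.0003, 0.0138] turn [0.03, -0.03, 0.09] len 0.04
100 -0.1598 0.1445  shift [-0.0448, -0.0004, 0.0113] turn [0.03, -0.03, 0.09] len 0.046
90 -0.144 0.1475  shift [-0.0606, -0.0005, 0.0083] turn [0.03, -0.03, 0.09] len 0.061
80 -0.1279 0.1484  shift [-0.0767, -0.0006, 0.0074] turn [0.03, -0.03, 0.09] len 0.077
70 -0.112 0.1471  shift [-0.0926, -0.0007, 0.0086] turn [0.03, -0.03, 0.09] len 0.093
60 -0.0968 0.1432  shift [-0.1078, -0.0009, 0.0125] turn [0.03, -0.03, 0.09] len 0.109
50 -0.0828 0.1367  shift [-0.1219, -0.001, 0.0189] turn [0.03, -0.03, 0.09] len 0.123
40 -0.0703 0.1279  shift [-0.1344, -0.0011, 0.0277] turn [0.03, -0.03, 0.09] len 0.137
30 -0.0598 0.1171  shift [-0.1449, -0.0012, 0.0385] turn [0.03, -0.03, 0.09] len 0.15
20 -0.0516 0.1046  shift [-0.1531, -0.0013, 0.0509] turn [0.03, -0.03, 0.09] len 0.161
10 -0.046 0.0909  shift [-0.1588, -0.0014, 0.0646] turn [0.03, -0.03, 0.09] len 0.171
5 -0.0441 0.0838  shift [-0.1607, -0.0014, 0.0717] turn [0.03, -0.03, 0.09] len 0.176
0 -0.043 0.0765  shift [-0.1618, -0.0015, 0.079] turn [0.03, -0.03, 0.09] len 0.18
```

```bash
python3 -m jog '[[[-0.015,0,0.01],[0,0,0]],[[-0.03,0,0.012],[0,0,0]],[[-0.045,0,0.011],[0,0,0]],[[-0.054,0,0.009],[0,0,0]],[[-0.064,0,0.008],[0,0,0]],[[-0.077,0,0.0075],[0,0,0]],[[-0.087,0,0.008],[0,0,0]],[[-0.097,0,0.009],[0,0,0]],[[-0.108,0,0.0125],[0,0,0]],[[-0.108,0,0.0125],[0,0,0]]]'; python3 look.py c27; python3 -c "
from h import *
print(r.sense()['tcp_pos'])"
```

```text
time_s: 44.53
tcp_pos: [0.4945, -0.371, 0.1428]
ee_rot: [[-0.391, -0.92, -0.002], [-0.92, 0.391, -0.001], [0.001, 0.002, -1.0]]
wrist_force: [0.5, -0.3, 0.2]
gripper_width: 0.005
44.5833 [-0.09662853  0.05651401] [-0.6  0.  -0.4] tilt 0.002742715097470318
[ 0.49395819 -0.37163686  0.1426478 ]
```

View pics/c27c.png

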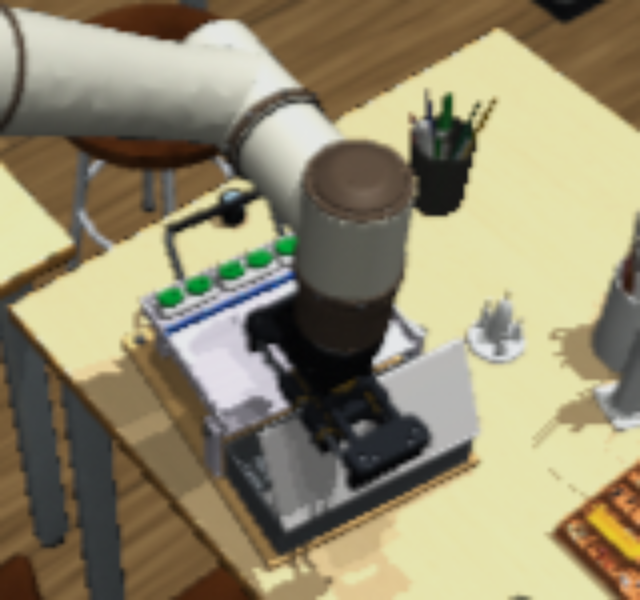

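The lid has swung over and is leaning inward. I'm continuing along the arc down to closed.

```bash
python3 -m jog '[[[-0.014,0,0.006],[0,0,0]],[[-0.0265,0,0.015],[0,0,0]],[[-0.032,0,0.02],[0,0,0]],[[-0.037,0,0.0255],[0,0,0]],[[-0.041,0,0.0315],[0,0,0]],[[-0.045,0,0.038],[0,0,0]],[[-0.048,0,0.045],[0,0,0]],[[-0.0505,0,0.052],[0,0,0]],[[-0.0525,0,0.059],[0,0,0]],[[-0.053,0,0.063],[0,0,0]]]'; python3 look.py c28; python3 -c "
from h import *
print(r.sense()['tcp_pos'])"
```

```text
time_s: 45.42
tcp_pos: [0.5148, -0.3242, 0.0793]
ee_rot: [[-0.393, -0.92, -0.002], [-0.92, 0.393, -0.001], [0.002, 0.001, -1.0]]
wrist_force: [-0.5, 0.8, 0.1]
gripper_width: 0.002
45.4667 [-0.04492175  0.05660567] [ 0.3 -0.2 -0.2] tilt 0.0027676419292589163
[ 0.5144093  -0.32414633  0.07878917]
```

View pics/c28c.png

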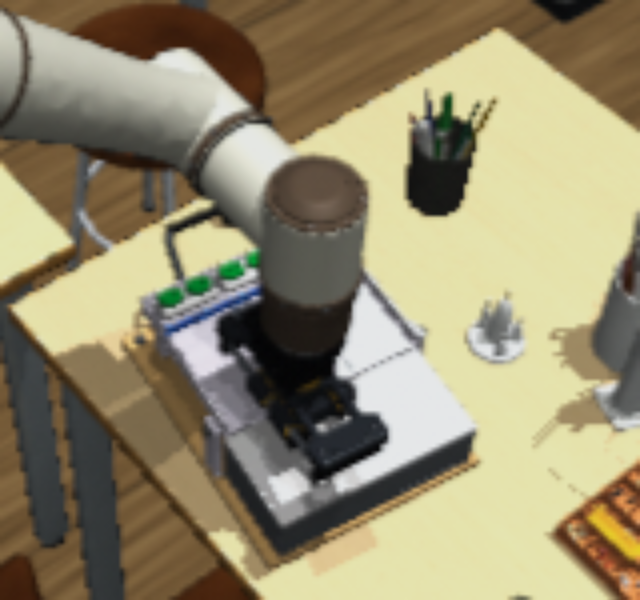

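The lid is almost shut. I'm pressing down gently in 1 mm steps.

```bash
python3 -m jog '[[[0,0,0.001],[0,0,0]],[[0,0,0.001],[0,0,0]],[[0,0,0.002],[0,0,0]],[[0,0,0.002],[0,0,0]],[[0,0,0.003],[0,0,0]],[[0,0,0.003],[0,0,0]],[[0,0,0.0035],[0,0,0]],[[0,0,0.0035],[0,0,0]],[[0,0,0.0035],[0,0,0]],[[0,0,0.0035],[0,0,0]]]'
```

```text
time_s: 46.3
tcp_pos: [0.515, -0.3247, 0.0771]
ee_rot: [[-0.393, -0.92, -0.001], [-0.92, 0.393, -0.002], [0.002, -0.0, -1.0]]
wrist_force: [0.7, -0.2, 0.7]
gripper_width: 0.007
```

```bash
python3 -m jog '[[[0,0,0.001],[0,0,0]],[[0,0,0.001],[0,0,0]],[[0,0,0.002],[0,0,0]],[[0,0,0.002],[0,0,0]],[[0,0,0.0025],[0,0,0]],[[0,0,0.0025],[0,0,0]],[[0,0,0.003],[0,0,0]],[[0,0,0.003],[0,0,0]],[[0,0,0.003],[0,0,0]],[[0,0,0.003],[0,0,0]]]'
```

```text
time_s: 47.13
tcp_pos: [0.515, -0.3247, 0.0759]
ee_rot: [[-0.392, -0.92, -0.0], [-0.92, 0.392, -0.003], [0.003, -0.001, -1.0]]
wrist_force: [-2.7, 1.0, 10.0]
gripper_width: 0.004
```

10 N now, with the tip stopped at 75.9 mm, so the lid is on the rim. I'm backing off upward and inspecting everything.

```bash
python3 -m jog '[[[0,0,-0.02],[0,0,0]],[[0,0,-0.06],[0,0,0]],[[0,0,-0.1],[0,0,0]],[[0,0,-0.14],[0,0,0]],[[0,0,-0.18],[0,0,0]],[[-0.02,0.03,-0.2],[0,0,0]],[[-0.04,0.06,-0.2],[0,0,0]],[[-0.04,0.06,-0.2],[0,0,0]],[[-0.04,0.06,-0.2],[0,0,0]],[[-0.04,0.06,-0.2],[0,0,0]]]'
python3 - <<'E'
from h import *
for i in range(2): r.capture('wrist')
p,d,s=snap('wrist','w29'); caps('wrist',p,d,s,('blue','green'))
v,u=np.nonzero(d>0); P=toworld('wrist',u,v,d[v,u],s); q=inst(P); z=P[:,2]
k=(q[:,0]>-.118)&(q[:,0]<-.018)&(abs(q[:,1])<.108)&(abs(q[:,1])>.03)&(z<.12)
A=np.c_[q[k],np.ones(k.sum())]; c=np.linalg.lstsq(A,z[k],rcond=None)[0]; print('lid plane slope x,y,z0',c,k.sum())
k=(q[:,0]>-.01)&(q[:,0]<.11)&(abs(q[:,1])<.1); A=np.c_[q[k],np.ones(k.sum())]; print('tray',np.linalg.lstsq(A,z[k],rcond=None)[0])
p,d,s=snap('side','s29'); caps('side',p,d,s,('blue','red'))
p,d,s=snap('scene','c29')
E
```

```text
time_s: 47.97
tcp_pos: [0.4756, -0.2639, 0.2739]
ee_rot: [[-0.392, -0.92, -0.001], [-0.92, 0.392, -0.002], [0.002, -0.0, -1.0]]
wrist_force: [0.4, -0.5, -0.2]
gripper_width: 0.008
blue single [ 0.6546 -0.2033  0.0973]
green mid [ 0.6736 -0.1827  0.1123] gap 0.0351 long-axis deg 156.6 tray [ 0.148 -0.033]
green mid [ 0.576  -0.1407  0.1123] gap 0.0328 long-axis deg 156.6 tray [0.148 0.073]
green single [ 0.6273 -0.1627  0.1122]
lid plane slope x,y,z0 [-0.00103331  0.00016177  0.07461564] 10157
tray [-0.49864446  2.0939729   0.17741236]
```

View pics/w29.png

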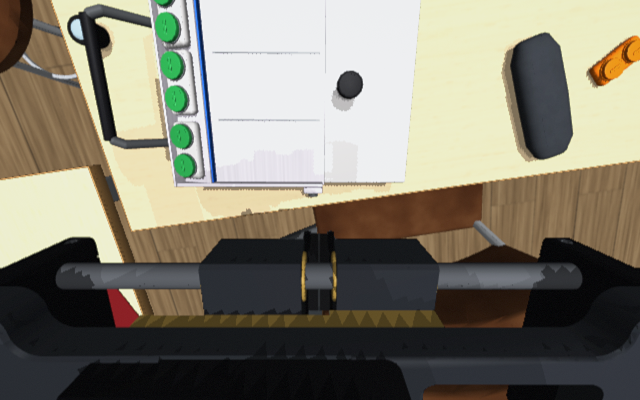

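View pics/c29.png

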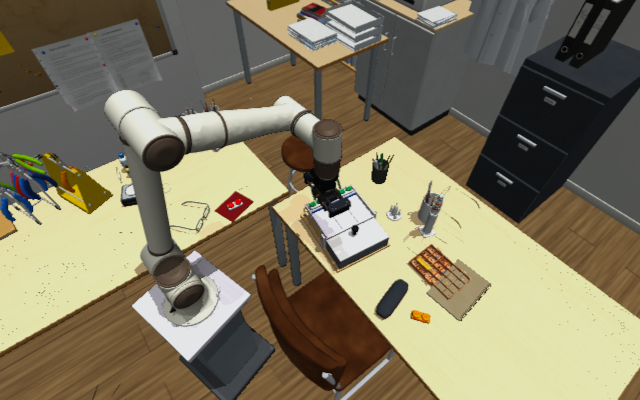

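The lid is flat (slope 0.001) and the tray is level, with green caps at their starting height. The red case is on the mat at scene (234,205), no blue case is left on the desk, and the arm is clear. I'm handing in.

```bash
python3 -c "
from h import *
print(r.finish_job())"
```

```text
the job is handed in; nothing more can be done
None
```

The job is done and handed in at about 48 s of the 210 s; no verdict was reported.

**What I did**
- I laid the red case on the mat and set the three blue cases on the front row, at y of about -72, 0 and +74 mm and x of about 65 mm. The third blue case had been knocked about 42 mm aside; I spotted it in a picture and measured it again before grasping.
- I raised the tray by its handle in steps. The blue row began sliding between 0.40 and 0.46 rad, and by 0.49 rad all three cases were in the box.
- I lowered the tray again and pushed the lid shut with closed fingers.

**Last checks**
- **Blue cases:** all three lie upside down inside the box, well below the rim. This was seen before the lid closed.
- **Lid:** flat to about 0.001 rad.
- **Tray and green cases:** the green row was at x = 148 mm behind the lip, with its caps at the same height as at the start, so I took the tray as level.
- **Red case:** last measured lying flat on the mat, with its caps at 21 mm. In the final picture it is still on the mat.
- **Other things:** the spectacle case and the orange look-alike were not touched. The loupe looked undisturbed in the pictures, but I did not measure it again.

**One check failed:** the last fit of the tray floor's slope was useless because the gripper was in the way.

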